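Gauge the gap under a sprung heat sink

TASK

Find the gap between the steel module and the sprung heat sink above it on the tilted circuit board: lay a gauge leaf flat on the bare lower end of the module's lid and slide it up under the sink, at least half the blade's length, starting with the thinnest leaf and going up one size at a time. A leaf that slides in loosely goes back flat in the tray; the first one that binds, lifting the sink against its springs, is left there, gripped in the gap with the other two flat in the tray. Do not wrench the sink, and leave the screwdriver, flux jar and tweezers where they lie.

Things in the scene. Friction and masses are not known exactly. Their poses are not given: they have to be found in the camera images.
- holder: Fixed board holder, foot 170 x 170: carries a blue circuit board 175 (along the slope) x 180, tilted 35 degrees. Origin on the bench, 125 straight below the centre of the sink's underside; +x level, the way the slope rises. Board's face 17 below the sink's underside; parts beside and below the module and the jaws at the board's side edges stand at most 6 above that face.
- sink: Finned heat sink, 60 (along slope) x 80 wide x 27 high, on spring screws over the module. Origin: centre of its flat underside; x up the slope (35 degrees above level), y level, z out of the board. Moves only along z: rests on stops, pressed down with about 5 N; a leaf can lift it up to 2.4.
- mouth (a point): Middle of the sink's lower edge, at the underside (sink x = -30): where a leaf goes in. The module's flat steel lid, 80 x 50 wide, parallel to the underside, spans sink x = -50 to 30: a bare ledge of 20 before the mouth. The gap lid to underside, 3.5 to 8.6, is unknown: feel for the lid. A leaf up to 2 thicker than the gap wedges in, dragging with 3 to 8 N (a loose one: about 1 N); thicker ones are blocked.
- tray: Fixed shallow black tray for the leaves, 160 x 240 outside, walls 12 high, walls and floor 3 thick. Origin: centre of its underside; the leaves lie side by side in any order, about 64 apart across its y, blades towards +x.
- leaf1: Thinnest gauge leaf. Steel blade 60 long x 24 wide x 5 thick, bevelled on top over its last 10 mm to a nose 1.8 thick; grey handle 40 long x 22 wide x 18 high with one pale round pip on top; undersides in one plane; 60 g. Origin: centre of the handle's underside; +x along the blade (x = 20 to 80), z out of the pip face.
- leaf2: Middle gauge leaf. Steel blade 60 long x 24 wide x 7 thick, bevelled on top over its last 10 mm to a nose 3.8 thick; grey handle 40 long x 22 wide x 18 high with two pale round pips on top; undersides in one plane; 70 g. Origin: centre of the handle's underside; +x along the blade (x = 20 to 80), z out of the pip face.
- leaf3: Thickest gauge leaf. Steel blade 60 long x 24 wide x 9 thick, bevelled on top over its last 10 mm to a nose 5.8 thick; grey handle 40 long x 22 wide x 18 high with three pale round pips on top; undersides in one plane; 80 g. Origin: centre of the handle's underside; +x along the blade (x = 20 to 80), z out of the pip face.
- screwdriver: Bystander: small screwdriver, 160 long, lying along its x beside the holder; origin under its middle.
- flux_jar: Bystander: small round jar with a black lid, 42 across, 42 high; origin at the centre of its underside.
- tweezers: Bystander: steel tweezers, 122 long, 6 high, lying beyond the tray; origin under their middle.
Not all that is in view belongs to the job. Leave any blue or orange look-alike of the leaf1 alone.

How it is judged:
By the outcome, as a careful person would: the job done as asked, in the order asked, and still so for the second after the job is handed in, with the robot touching nothing.
It also fails if it takes over 72 s, if anything falls off the work surface, if the arm or the gripper's body presses on something with over 40 N, if the wrist force passes 120 N, or if a joint passes its speed limit or range.

ROBOT

A 6-joint arm with a two-finger parallel gripper is mounted at the origin on the work surface. World frame = base frame: x ahead of the robot, y to its left, z up, the work surface at z = 0. Lengths are in mm, angles in rad, forces in N, time in s.
With the tool pointing down it reaches from about 300 to 775 mm from the base axis. Payload 14.6 kg.
Tool frame: the origin (TCP) lies on the centre line of the jaws, within the pads' length; the fingertips stand 22 mm ahead of it and the grasp point (between the pads) lies 3 mm ahead of it (manip.tcp_to_tips is the distance from the TCP to the fingertips, in mm); z points along the fingers, y is the direction in which the jaws open and shut (so a half turn about z gives the same grasp; the last joint's range is limited). The gripper opens to 94 mm and grips with 3 to 60 N. Pads are 16 mm wide; open, the fingers measure 119 mm over their backs; the gripper's body (75 mm by 177 mm) begins 78 mm behind the grasp point.
Start: joints at [-1.293, 0.3, 1.521, -0, 1.321, -0.067], TCP at [185.897, -517.621, 227.446] pointing down, gripper open.
Joint ranges: [-3.03, 3.03], [-0.79, 2.21], [0.23, 2.52], [-1.04, 4.18], [0, 3.07], [-2.55, 2.55]. Speed limits (rad/s): [2.22, 2.22, 2.57, 3.14, 3.14, 3.14].

INTERFACE

Orientations are given as [roll, pitch, yaw] about the fixed x, y, z axes, in that order (R = Rz(yaw) Ry(pitch) Rx(roll)).
In Python, from cell import manip, vision, workorder gives the robot as it stands.
- The arm moves only by the tool carry_out, never from a script. Its argument "deltas" is a list of rows, each a list of 3 entries, a list of its own where there are three numbers: the shift along the tool's x, y, z in cm, then the turn about the tool's z in degrees, then the opening, from 0 (shut) to 1 (fully open). A call has 1 to 20 rows; each row shifts and turns the commanded pose from where the row before left it, along the tool's axes as they then stand; what a row does not reach is not made up. A row lasts 1/12 s, in which the tool goes at most 41.7 mm and 7.16 degrees, less where a joint would pass 70% of its speed; a pose out of reach is approached as far as the arm can. A call with a gripper value outside its range is refused whole. The fingers move at their own pace and stop on an object; "grip_force" is the grip in N (left out, the last holds). Time passes only in rows, so rows that do not move let the fingers close. It gives the time, the measured TCP pose, the force and the opening at its end, in the units of the state.
- manip.read_state(): the state, without advancing time (a new reading comes with each control period).
- vision.camera(name): name is "scene" or "top"; returns (picture, depth): 420x560x3 uint8, red, green, blue; 420x560 float32, mm along the optical axis (not along the pixel's ray), 0 where there is no reading.
- vision.calibration(name): a dict with "mtx" (3x3 intrinsics, pixels), "eye" and "orientation" of the camera in the world. Camera axes: x right, y down, z forward; pixel columns grow to the right and rows downward; lengths in mm; the calibration is good to about 2 mm. A picture is of the moment at which its call begins. calibration takes no time and is no camera call.
- workorder.sign_off(): hands the job in, once; it reports no verdict.
The state is a dict: "clock": time; "joints": joint angles; "qd": joint speeds; "effort": joint torques, N m; "eef_pos": TCP position; "eef_rot": TCP orientation; "wrist_force": force on the tool from outside, world axes, zero at the start; "moment": the same for the moment, N m; "finger_gap": finger opening in mm.
Only numpy, scipy, OpenCV 4.12 (cv2) and the standard library are available. Lean on these libraries where they do the work, as an engineer would, in place of code of your own. Each camera call takes 0.05 s, during which the arm holds its last target.

## Working session

There is one attempt and no reset: what is moved stays moved. The work goes in short steps, Python scripts to look and compute and a tool call to move; the robot and the scene stay as the last step left them, time stands still between calls to the robot, and variables do not carry over. Pictures are saved under pics/ and viewed, and the job is handed in when it is done.

Besides the shell and the picture viewer there is one more tool, called in YAML: its name, and indented under it one key for each argument. carry_out: Moves the arm, as the interface text tells. Its arguments: {"type":"object","properties":{"deltas":{"type":"array","items":{"type":"array"}},"grip_force":{"type":"number"}},"required":["deltas"]}

```bash
ls; mkdir -p pics; cat > h.py <<'E'
import numpy as np, cv2
from cell import manip, vision, workorder
from scipy.spatial.transform import Rotation as R
E
python3 - <<'E'
from h import *
import pickle
d={}
for n in ("scene","top"):
    p,z=vision.camera(n); c=vision.calibration(n); d[n]=(p,z,c)
    cv2.imwrite(f"pics/{n}0.png",p[:,:,::-1]); print(n,c)
pickle.dump(d,open("d0.pkl","wb"))
print(manip.read_state())
E
```

```text
pics
scene {'mtx': array([[403.62568406,   0.        , 291.44583014],
       [  0.        , 403.62568406, 205.83138695],
       [  0.        ,   0.        ,   1.        ]]), 'eye': array([1154.36851373, -380.07752776,  673.96791626]), 'orientation': array([-2.25732702,  0.01435007,  0.98725458])}
top {'mtx': array([[407.01276056,   0.        , 272.40758859],
       [  0.        , 407.01276056, 202.9861706 ],
       [  0.        ,   0.        ,   1.        ]]), 'eye': array([ 429.77748719,    7.85152948, 1038.43954265]), 'orientation': array([-2.98111031, -0.01264527, -1.55533299])}
{'clock': 0.1, 'joints': array([-1.29260489e+00,  3.00366368e-01,  1.52151010e+00, -1.23030374e-05,
        1.32069535e+00, -6.66147396e-02]), 'qd': array([-0.00060755, -0.00125203,  0.00120597, -0.0013565 , -0.0005862 ,
        0.00013197]), 'effort': array([ 3.13009841e-03, -5.32642543e+01, -3.53282547e+01,  7.09617161e-02,
        2.34927720e-02, -5.91484604e-05]), 'eef_pos': array([ 185.83712018, -517.43079792,  226.97379253]), 'eef_rot': array([-3.14061487e+00, -5.32877270e-05,  3.44809202e-01]), 'wrist_force': array([ 0.01217098, -0.34572566,  0.05351334]), 'moment': array([ 0.08100828, -0.02041699, -0.0104364 ]), 'finger_gap': 94.09641956282027}
```

View pics/scene0.png

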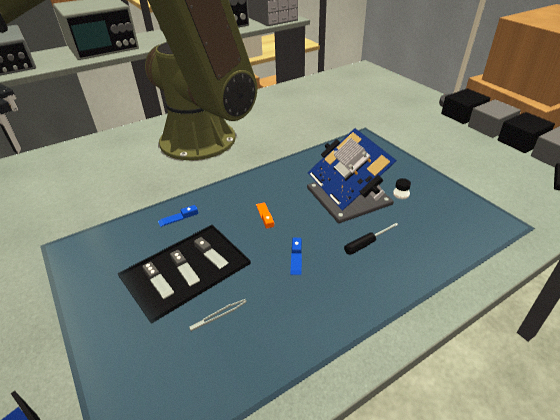

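View pics/top0.png

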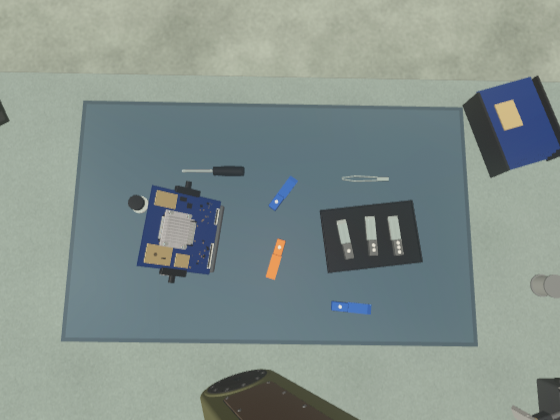

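```bash
cat >> h.py <<'E'
import pickle
def cam2world(c,u,v,z):
    m=c['mtx']; u=np.asarray(u,float);v=np.asarray(v,float)
    p=np.stack([(u-m[0,2])/m[0,0]*z,(v-m[1,2])/m[1,1]*z,z+0*u],-1)
    return p@R.from_euler('xyz',c['orientation']).as_matrix().T+c['eye']
def world2pix(c,P):
    q=(np.atleast_2d(P)-c['eye'])@R.from_euler('xyz',c['orientation']).as_matrix()
    return (q@c['mtx'].T)[:,:2]/q[:,2:]
def crop(p,x0,y0,w,h,s,fn):
    cv2.imwrite(fn,cv2.resize(p[y0:y0+h,x0:x0+w,::-1],None,fx=s,fy=s,interpolation=cv2.INTER_CUBIC))
E
python3 - <<'E'
from h import *
d=pickle.load(open("d0.pkl","rb"))
p=d['top'][0]; crop(p,120,175,120,110,6,"pics/th.png"); crop(p,310,190,120,90,6,"pics/tt.png")
p=d['scene'][0]; crop(p,295,115,130,110,6,"pics/sh.png"); crop(p,115,215,140,110,5,"pics/st.png")
_,z,c=d['top']
zz=lambda u,v: np.round(cam2world(c,u,v,z[v,u]),1)
for u,v in [(145,200),(145,235),(215,200),(207,265),(176,230),(165,228),(190,230),(330,215),(345,250),(371,250),(397,248),(345,230),(371,230),(395,230),(358,240),(275,105),(228,171),(138,204),(450,330)]: print(u,v,zz(u,v))
E
```

```text
145 200 [597.7 321.2  15. ]
145 235 [498.7 276.2 145.4]
215 200 [593.6 138.1  57.7]
207 265 [436.7 151.3  56. ]
176 230 [512.3 212.9 129. ]
165 228 [514.9 233.9 144. ]
190 230 [515.5 187.4  99.7]
330 215 [ 568.3 -150.5    7.2]
345 250 [ 479.3 -185.6   18.5]
371 250 [ 480.2 -250.1   21.1]
397 248 [ 486.  -314.1   25.2]
345 230 [ 530.2 -187.9   10.2]
371 230 [ 531.4 -254.4    8.9]
395 230 [ 532.1 -314.6   12.1]
358 240 [ 505.7 -221.6    5.4]
275 105 [864.7  -5.5   1.1]
228 171 [674.8 112.2  24.6]
138 204 [583.1 329.8  41.1]
450 330 [ 288.2 -444.6    5.2]
```

View pics/th.png

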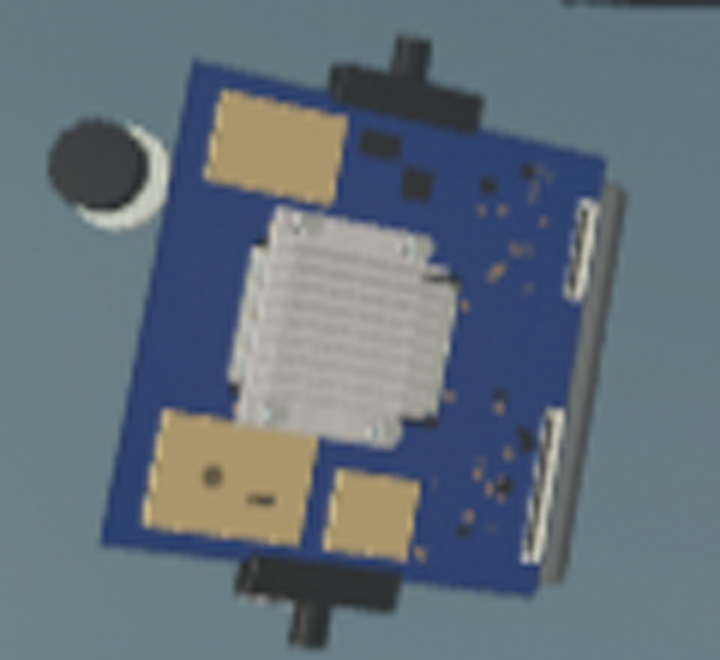

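View pics/sh.png

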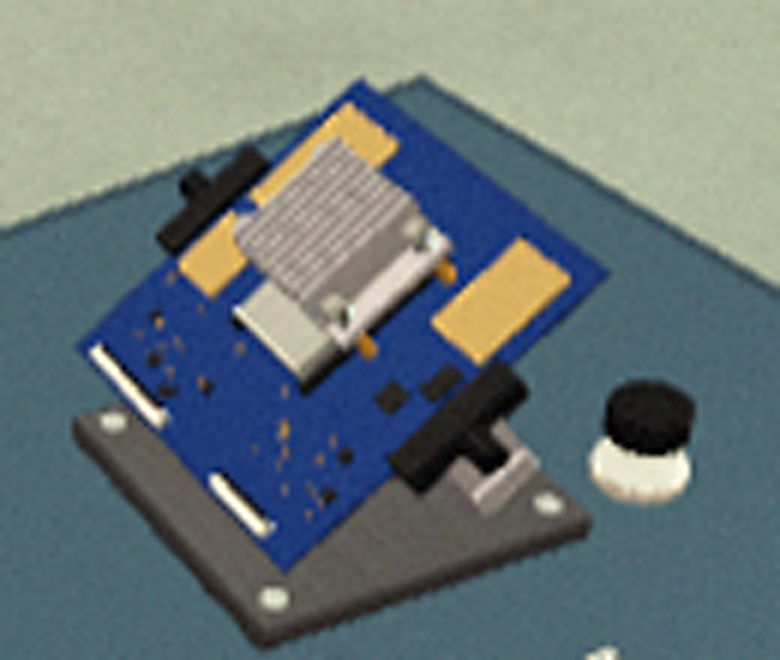

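View pics/tt.png

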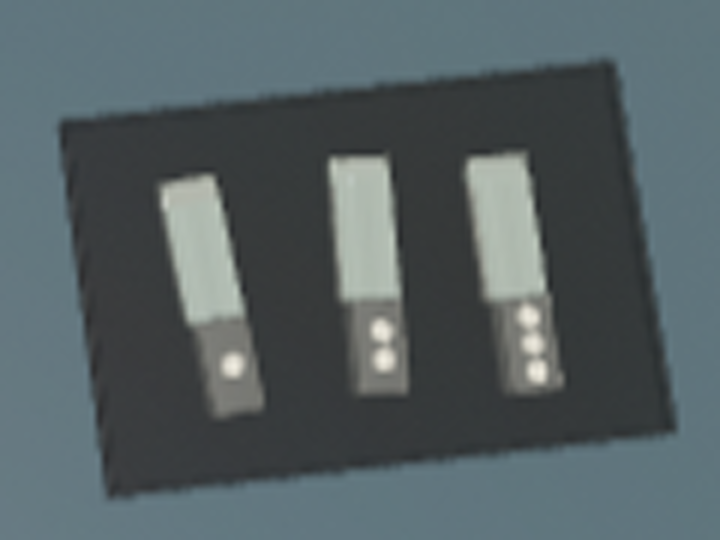

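View pics/st.png

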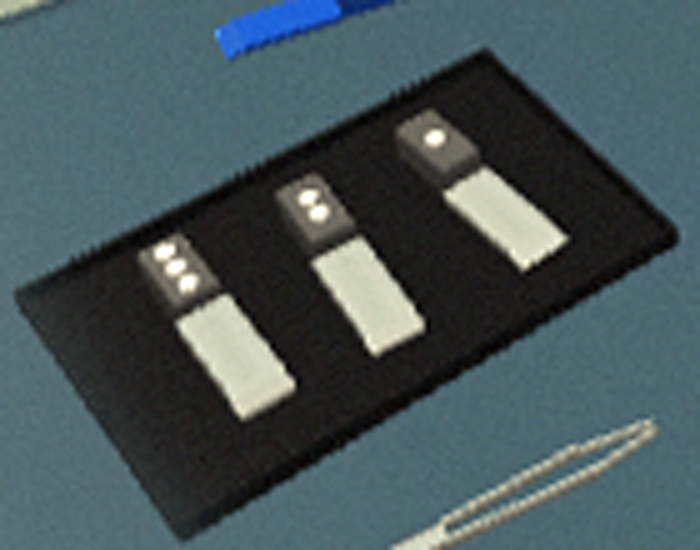

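```bash
cat >> h.py <<'E'
def onplane(c,u,v,z):
    m=c['mtx']; r=np.array([(u-m[0,2])/m[0,0],(v-m[1,2])/m[1,1],1])
    r=R.from_euler('xyz',c['orientation']).as_matrix()@r
    return c['eye']+r*(z-c['eye'][2])/r[2]
def fc(x,y,x0,y0,s): return (x+.5)/s-.5+x0,(y+.5)/s-.5+y0
E
python3 - <<'E'
from h import *
d=pickle.load(open("d0.pkl","rb"))
ct=d['top'][2]; cs=d['scene'][2]
T=lambda x,y,z: onplane(ct,*fc(x,y,310,190,6),z)[:2].round(1)
S=lambda x,y,z: onplane(cs,*fc(x,y,115,215,5),z)[:2].round(1)
A=np.array([T(*q,12) for q in [(60,120),(612,60),(676,430),(108,496)]]);print("tray top",A,A.mean(0),np.linalg.norm(np.diff(A,axis=0),axis=1))
B=np.array([S(*q,12) for q in [(680,235),(487,48),(15,293)]]);print("tray scene",B,(B[0]+B[2])/2,np.linalg.norm(np.diff(B,axis=0),axis=1))
def leaf(n,pip,nose,base,f,tb):
    p=f(*pip,21.);n_=f(*nose,3+tb-3.2);b=f(*base,3+tb)
    dd=n_-b;print(n,"pip",p,"nose",n_,"base",b,"L",np.linalg.norm(dd).round(1),"yaw",np.degrees(np.arctan2(dd[1],dd[0])).round(1),"pip-base",np.linalg.norm(p-b).round(1))
leaf(1,(232,365),(188,179),(217,321),T,5)
leaf(2,(382.5,345),(359,156),(371,300),T,7)
leaf(3,(533,344),(497,154),(517,299),T,9)
leaf(1,(434,138),(548,253),(463,183),S,5)
leaf(2,(314,205),(402,340),(338,250),S,7)
leaf(3,(175,268),(268,402),(205,308),S,9)
# plane fit of board
for n in('top','scene'):
    p,z,c=d[n]; hsv=cv2.cvtColor(p,cv2.COLOR_RGB2HSV)
    m=(hsv[...,0]>105)&(hsv[...,0]<125)&(hsv[...,1]>150)&(z>0)
    v,u=np.where(m); 
    k=((u>120)&(u<240)&(v>175)&(v<285)) if n=='top' else ((u>300)&(u<400)&(v>120)&(v<215))
    P=cam2world(c,u[k],v[k],z[v[k],u[k]])
    q=P
    for i in range(5):
        m0=q.mean(0); w=np.linalg.svd(q-m0,full_matrices=False)[2][2]; w*=np.sign(w[2]); e=(P-m0)@w; q=P[abs(e)<8]
    print(n,len(P),len(q),m0.round(1),w.round(3),"tilt",np.degrees(np.arccos(w[2])).round(2),"yaw up",np.degrees(np.arctan2(-w[1],-w[0])).round(2),"std",e[abs(e)<8].std().round(2))
E
```

```text
tray top [[ 581.2 -123.2]
 [ 611.2 -360. ]
 [ 454.7 -380.7]
 [ 423.8 -142.7]] [ 517.725 -251.65 ] [238.69277325 157.86304191 239.99752082]
tray scene [[ 586.6 -125.2]
 [ 423.9 -143.6]
 [ 454.1 -380.7]] [ 520.35 -252.95] [163.7371369  239.01558527]
1 pip [ 478.3 -193.3] nose [ 557.7 -178.8] base [ 497.3 -189.8] L 61.4 yaw 10.3 pip-base 19.3
2 pip [ 487.6 -256.2] nose [ 568.6 -251.7] base [ 507.  -254.6] L 61.7 yaw 2.7 pip-base 19.5
3 pip [ 489. -319.] nose [ 570.2 -310.3] base [ 508.3 -315.8] L 62.1 yaw 5.1 pip-base 19.6
1 pip [ 477.2 -193.5] nose [ 556.9 -176.4] base [ 498.6 -190.7] L 60.0 yaw 13.8 pip-base 21.6
2 pip [ 486.5 -255.3] nose [ 568.5 -250.5] base [ 507.4 -254.4] L 61.2 yaw 3.7 pip-base 20.9
3 pip [ 488.3 -319.1] nose [ 569.9 -309.8] base [ 508.9 -314.9] L 61.2 yaw 4.8 pip-base 21.0
top 16 16 [448.9 273.2 140. ] [-0.063 -0.57   0.819] tilt 35.01 yaw up 83.66 std 1.34
scene 1795 1795 [528.3 196.1  92.2] [-0.071 -0.567  0.821] tilt 34.85 yaw up 82.85 std 1.45
```

```bash
python3 - <<'E'
from h import *
from scipy.optimize import least_squares
d=pickle.load(open("d0.pkl","rb"))
ct=d['top'][2]; cs=d['scene'][2]
p,z,c=d['top']
# looser blue in top
hsv=cv2.cvtColor(p,cv2.COLOR_RGB2HSV); print(hsv[255,200],hsv[255,150],hsv[220,150])
m=(hsv[...,0]>105)&(hsv[...,0]<125)&(hsv[...,1]>120)
m[:,:140]=0;m[:,222:]=0;m[:180]=0;m[280:]=0
v,u=np.where(cv2.erode(m.astype(np.uint8),np.ones((3,3)))>0)
P=cam2world(c,u,v,z[v,u]);m0=P.mean(0);w=np.linalg.svd(P-m0,full_matrices=False)[2][2];w*=np.sign(w[2])
print(len(P),m0,w,np.degrees(np.arctan2(-w[1],-w[0])))
def X(a,pts):
    hx,hy,t=a
    Rm=np.column_stack([[np.cos(t)*np.cos(.6109),np.sin(t)*np.cos(.6109),np.sin(.6109)],[-np.sin(t),np.cos(t),0],[-np.cos(t)*np.sin(.6109),-np.sin(t)*np.sin(.6109),np.cos(.6109)]])
    return np.array([hx,hy,125])+np.asarray(pts,float)@Rm.T
sx=fc; 
# scene: lid lower corners (y+ = left when facing up slope). 
obs=[('s',(-50,25,-6),fc(235,315,295,115,6)),('s',(-50,-25,-6),fc(300,378,295,115,6)),
     ('t',(-50,-25,-6),fc(458,282,120,175,6)),('t',(-50,25,-6),fc(437,415,120,175,6))]
ns=np.array([-0.071,-0.567,0.821]);ms=np.array([528.3,196.1,92.2])
def f(a):
    r=[]
    for k,pt,px in obs:
        r+=list(world2pix(cs if k=='s' else ct,X(a,[pt]))[0]-px)
    n=X(a,[[0,0,1]])[0]-X(a,[[0,0,0]])[0]
    r.append((n@(X(a,[[0,0,0]])[0]-ms)-17)/2)
    r.append((n@(X(a,[[0,0,0]])[0]-m0)-17)/2)
    r.append((np.degrees(a[2])-83)/1)
    return np.array(r)
s=least_squares(f,[510,215,1.45]);a=s.x
print(a[:2].round(1),np.degrees(a[2]).round(1),f(a).round(2))
np.save("holder.npy",a)
for n,(x0,y0,w_,h_) in {'top':(120,175,120,110),'scene':(295,115,130,110)}.items():
    im=cv2.resize(d[n][0][y0:y0+h_,x0:x0+w_,::-1],None,fx=6,fy=6,interpolation=cv2.INTER_CUBIC)
    for pts,col in (([(-30,-40,0),(30,-40,0),(30,40,0),(-30,40,0)],(0,0,255)),([(-30,-40,27),(30,-40,27),(30,40,27),(-30,40,27)],(0,255,0)),([(-50,-25,-6),(30,-25,-6),(30,25,-6),(-50,25,-6)],(255,0,255))):
        q=(world2pix(ct if n=='top' else cs,X(a,pts))-[x0,y0]+.5)*6-.5
        cv2.polylines(im,[q.round().astype(int)],True,col,1)
    cv2.imwrite(f"pics/fit_{n}.png",im)
E
```

```text
[113 124 111] [ 20  93 170] [111 141 112]
1578 [519.70863002 203.39105607 101.75709885] [ 0.80872715 -0.5558133   0.19243692] 145.50045559617774
[515.6 215. ] 83.0 [-0.22 -0.08 -0.64 -0.62  0.57  0.15  0.47 -0.73 -0.02 -2.15  0.02]
```

View pics/fit_top.png

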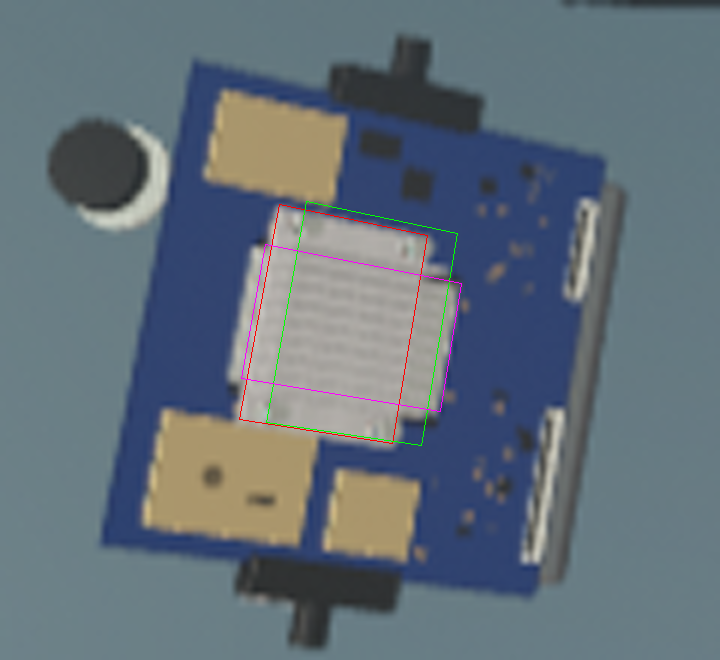

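View pics/fit_scene.png

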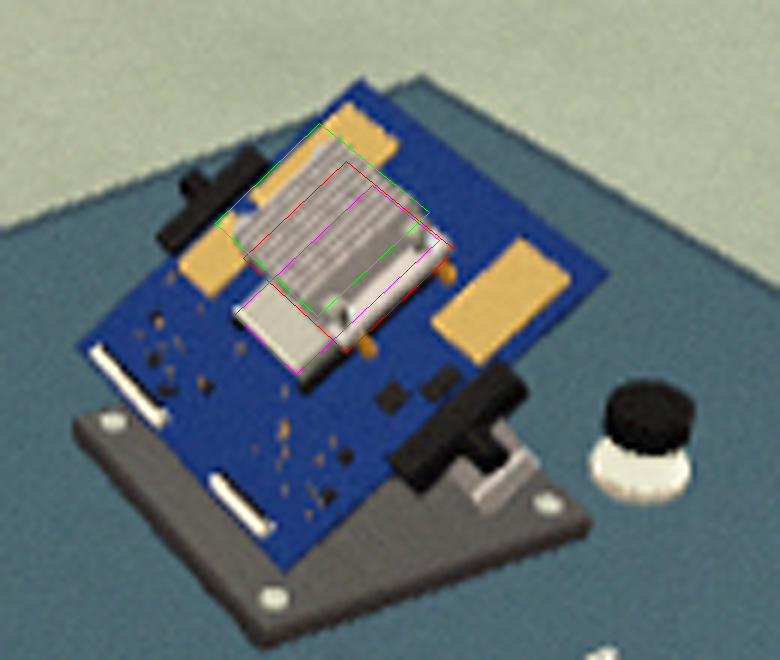

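```bash
cat >> h.py <<'E'
def go(tx,ty,tz,yaw=None):
    s=manip.read_state(); p=s['eef_pos']; y=s['eef_rot'][2]; d=np.array([tx,ty,tz])-p
    yd=y if yaw is None else np.radians(yaw)
    f=lambda a: np.round([(d[0]*np.cos(a)+d[1]*np.sin(a))/10,(d[0]*np.sin(a)-d[1]*np.cos(a))/10,-d[2]/10],3)
    print("pos",p.round(1),"rot",np.degrees(s['eef_rot']).round(2),"F",s['wrist_force'].round(2),"gap",s['finger_gap'].round(1),"t",round(s['clock'],2))
    print("turn deg (about tool z):",np.degrees(y-yd).round(2)," shift cm before turn:",f(y)," after turn:",f(yd))
def hold2world(sx,sy,sz):
    a=np.load("holder.npy");c,s=np.cos(np.radians(35)),np.sin(np.radians(35))
    h=sx*c-sz*s; v=125+sx*s+sz*c; t=a[2]
    return np.array([a[0]+h*np.cos(t)-sy*np.sin(t),a[1]+h*np.sin(t)+sy*np.cos(t),v])
def st():
    s=manip.read_state();t=np.radians(83);F=s['wrist_force'];print("F",F.round(2),"Fh",round(F[0]*np.cos(t)+F[1]*np.sin(t),2),"gap",round(s['finger_gap'],1),"t",round(s['clock'],2))
E
python3 -c "
from h import *
go(477.8,-193.4,100,11)"
```

```text
Traceback (most recent call last):
  File "h.py", line 23, in go
    print("pos",p.round(1),"rot",np.degrees(s['eef_rot']).round(2),"F",s['wrist_force'].round(2),"gap",s['finger_gap'].round(1),"t",round(s['clock'],2))
                                                                                                       ^^^^^^^^^^^^^^^^^^^^^
AttributeError: 'float' object has no attribute 'round'
```

```bash
sed -i "s/s\['finger_gap'\].round(1)/round(s['finger_gap'],1)/" h.py
python3 -c "
from h import *
go(477.8,-193.4,100,11)"
```

```text
pos [ 185.8 -517.4  227. ] rot [-179.94   -0.     19.76] F [ 0.01 -0.35  0.05] gap 94.1 t 0.1
turn deg (about tool z): 8.76  shift cm before turn: [ 38.431 -20.627  12.697]  after turn: [ 34.843 -26.237  12.697]
```

carry_out:
  deltas:
    - [[0, 0, 0], 4.38, 0.5]
    - [[0, 0, 0], 4.38, 0.5]
    - [[2.49, -1.874, 0.907], 0, 0.5]
    - [[2.49, -1.874, 0.907], 0, 0.5]
    - [[2.49, -1.874, 0.907], 0, 0.5]
    - [[2.49, -1.874, 0.907], 0, 0.5]
    - [[2.49, -1.874, 0.907], 0, 0.5]
    - [[2.49, -1.874, 0.907], 0, 0.5]
    - [[2.49, -1.874, 0.907], 0, 0.5]
    - [[2.49, -1.874, 0.907], 0, 0.5]
    - [[2.49, -1.874, 0.907], 0, 0.5]
    - [[2.49, -1.874, 0.907], 0, 0.5]
    - [[2.49, -1.874, 0.907], 0, 0.5]
    - [[2.49, -1.874, 0.907], 0, 0.5]
    - [[2.49, -1.874, 0.907], 0, 0.5]
    - [[2.49, -1.874, 0.907], 0, 0.5]
    - [[0, 0, 0], 0, 0.5]
    - [[0, 0, 0], 0, 0.5]

```text
clock: 1.6
eef_pos: [478.3, -192.4, 99.7]
eef_rot: [-3.141, 0.001, 0.194]
wrist_force: [-0.4, 0.2, 0.1]
finger_gap: 46.6
```

```bash
python3 -c "
from h import *
go(477.8,-193.4,31,11)
p,z=vision.camera('top'); crop(p,310,180,120,100,6,'pics/t1.png')
p,z=vision.camera('scene'); crop(p,115,175,160,150,5,'pics/s1.png')
"
```

```text
pos [ 478.3 -192.4   99.7] rot [-1.7994e+02  8.0000e-02  1.1140e+01] F [-0.45  0.2   0.09] gap 46.6 t 1.6
turn deg (about tool z): 0.14  shift cm before turn: [-0.063  0.085  6.869]  after turn: [-0.063  0.086  6.869]
```

View pics/s1.png

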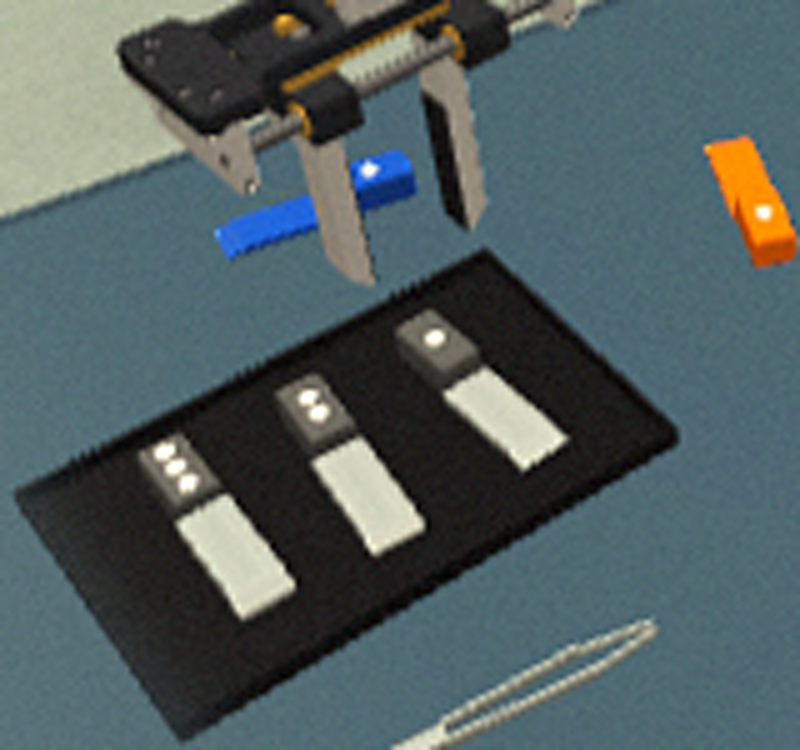

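The scene crop shows the open fingers over the one-pip grey leaf (pip at scene px ~(202,243)). The blue and orange look-alikes lie outside the tray, so this is leaf1. Descending to grip.

carry_out:
  deltas:
    - [[-0.06, 0.08, 2.5], 0, 0.5]
    - [[0, 0, 2.5], 0, 0.5]
    - [[0, 0, 1.87], 0, 0.5]
    - [[0, 0, 0], 0, 0.5]
    - [[0, 0, 0], 0, 0.1]
    - [[0, 0, 0], 0, 0.1]
    - [[0, 0, 0], 0, 0.1]
    - [[0, 0, 0], 0, 0.1]
    - [[0, 0, 0], 0, 0.1]
    - [[0, 0, 0], 0, 0.1]
  grip_force: 15

```text
clock: 2.53
eef_pos: [478.1, -194.8, 32.9]
eef_rot: [3.141, -0.001, 0.192]
wrist_force: [-2.7, 0.7, 8.0]
finger_gap: 22.3
```

carry_out:
  deltas:
    - [[0, 0, -1], 0, 0.1]
    - [[0, 0, -2], 0, 0.1]
    - [[0, 0, -3], 0, 0.1]
    - [[0, 0, -3], 0, 0.1]
    - [[0, 0, -3], 0, 0.1]
    - [[0, 0, 0], 0, 0.1]
    - [[0, 0, 0], 0, 0.1]

```text
clock: 3.12
eef_pos: [478.2, -194.7, 153.7]
eef_rot: [3.139, -0.003, 0.192]
wrist_force: [-1.4, 0.6, -1.1]
finger_gap: 22.3
```

```bash
python3 -c "
from h import *
p,z=vision.camera('scene'); crop(p,115,135,160,150,5,'pics/s2.png')
st()
p=hold2world(0,0,0);print(p)
"
```

```text
F [-0.62  0.65 -1.13] Fh 0.57 gap 21.8 t 3.17
[515.5622231 215.0482857 125.       ]
```

View pics/s2.png

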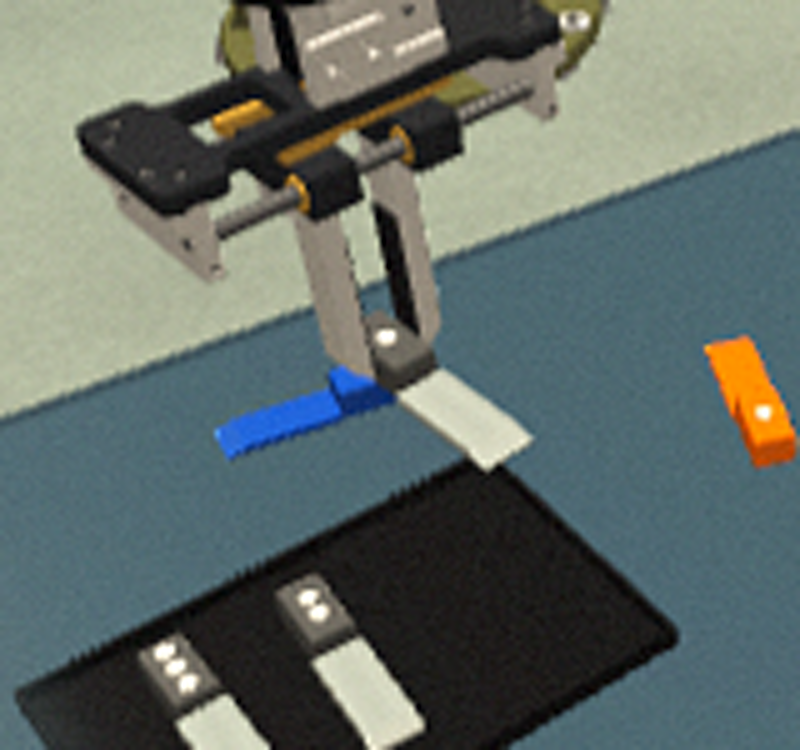

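carry_out:
  deltas:
    - [[0, 0, 0], -4, 0.1]
    - [[0, 0, 0], -6.2, 0.1]
    - [[0, 0, 0], -6.2, 0.1]
    - [[0, 0, 0], -6.2, 0.1]
    - [[0, 0, 0], -6.2, 0.1]
    - [[0, 0, 0], -6.2, 0.1]
    - [[0, 0, 0], -6.2, 0.1]
    - [[0, 0, 0], -6.2, 0.1]
    - [[0, 0, 0], -6.2, 0.1]
    - [[0, 0, 0], -6.2, 0.1]
    - [[0, 0, 0], -6.2, 0.1]
    - [[0, 0, 0], -6, 0.1]
    - [[0, 0, 0], 0, 0.1]

```text
clock: 4.25
eef_pos: [477.0, -194.2, 150.4]
eef_rot: [-3.139, -0.001, 1.454]
wrist_force: [0.0, 0.4, -1.3]
finger_gap: 21.8
```

```bash
python3 -c "
from h import *
go(497.3,66.1,147,83)
"
```

```text
pos [ 477.  -194.2  150.4] rot [-1.7986e+02 -5.0000e-02  8.3280e+01] F [ 0.03  0.36 -1.31] gap 21.8 t 4.25
turn deg (about tool z): 0.28  shift cm before turn: [26.087 -1.03   0.34 ]  after turn: [26.082 -1.158  0.34 ]
```

carry_out:
  deltas:
    - [[1.5, -0.1, 0], 0.28, 0.1]
    - [[3, -0.13, 0], 0, 0.1]
    - [[3, -0.13, 0.05], 0, 0.1]
    - [[3, -0.13, 0.05], 0, 0.1]
    - [[3, -0.13, 0.05], 0, 0.1]
    - [[3, -0.13, 0.05], 0, 0.1]
    - [[3, -0.13, 0.05], 0, 0.1]
    - [[3, -0.13, 0.05], 0, 0.1]
    - [[2.2, -0.13, 0], 0, 0.1]
    - [[1.4, -0.12, 0], 0, 0.1]
    - [[0, 0, 0], 0, 0.1]
    - [[0, 0, 0], 0, 0.1]
    - [[0, 0, 0], 0, 0.1]

```text
clock: 5.33
eef_pos: [497.9, 65.4, 148.3]
eef_rot: [-3.141, 0.0, 1.442]
wrist_force: [0.4, 0.5, -0.2]
finger_gap: 21.9
```

```bash
python3 -c "
from h import *
p,z=vision.camera('scene'); crop(p,255,80,160,140,5,'pics/s3.png')
pt,zt=vision.camera('top'); crop(pt,120,170,140,110,5,'pics/t3.png')
pickle.dump((p,z,pt,zt),open('d3.pkl','wb'))
go(501.8,102.9,135,83)
"
```

```text
pos [498.   65.1 148.5] rot [-1.7997e+02  1.0000e-02  8.2600e+01] F [-0.09 -0.81 -0.4 ] gap 22.0 t 5.43
turn deg (about tool z): -0.4  shift cm before turn: [ 3.794 -0.114  1.353]  after turn: [ 3.795 -0.087  1.353]
```

View pics/s3.png

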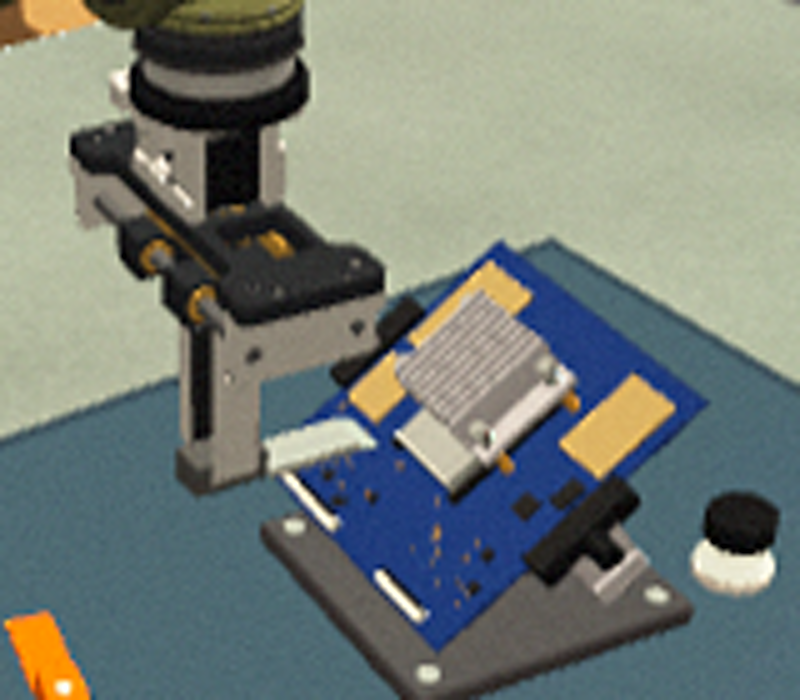

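View pics/t3.png

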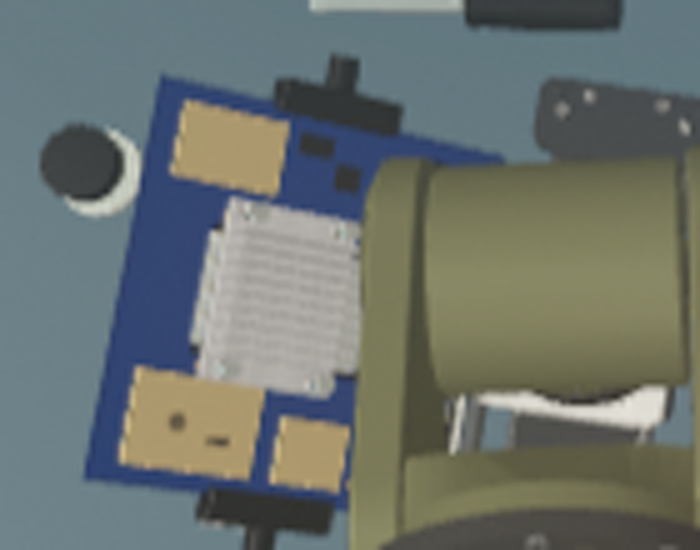

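```bash
python3 -c "
from h import *
cs=vision.calibration('scene')
t=np.radians(82.6);u=np.array([np.cos(t),np.sin(t),0]);w=np.array([-np.sin(t),np.cos(t),0])
P=np.array([498,65.1,148.5])
for dz in (-29.9,-26):
  for q in [(80,12,dz+1.8),(80,-12,dz+1.8),(20,-12,dz+5),(20,-12,dz)]:
    x=P+q[0]*u+q[1]*w+[0,0,q[2]]; print(dz,q,((world2pix(cs,x)[0]-[255,80]+.5)*5-.5).round())
for q in [(8,-23.5,-22),(-8,-23.5,-22)]:
    x=P+q[0]*u+q[1]*w+[0,0,q[2]]; print('tip',q,((world2pix(cs,x)[0]-[255,80]+.5)*5-.5).round())
"

```

```text
-29.9 (80, 12, -28.099999999999998) [355. 420.]
-29.9 (80, -12, -28.099999999999998) [379. 444.]
-29.9 (20, -12, -24.9) [270. 471.]
-29.9 (20, -12, -29.9) [270. 480.]
-26 (80, 12, -24.2) [355. 413.]
-26 (80, -12, -24.2) [380. 438.]
-26 (20, -12, -21) [270. 464.]
-26 (20, -12, -26) [270. 473.]
tip (8, -23.5, -22) [259. 485.]
tip (-8, -23.5, -22) [229. 494.]
```

```bash
python3 -c "
from h import *
p,z,_,_=pickle.load(open('d3.pkl','rb')); crop(p,285,150,60,50,13,'pics/s3b.png')"
```

View pics/s3b.png

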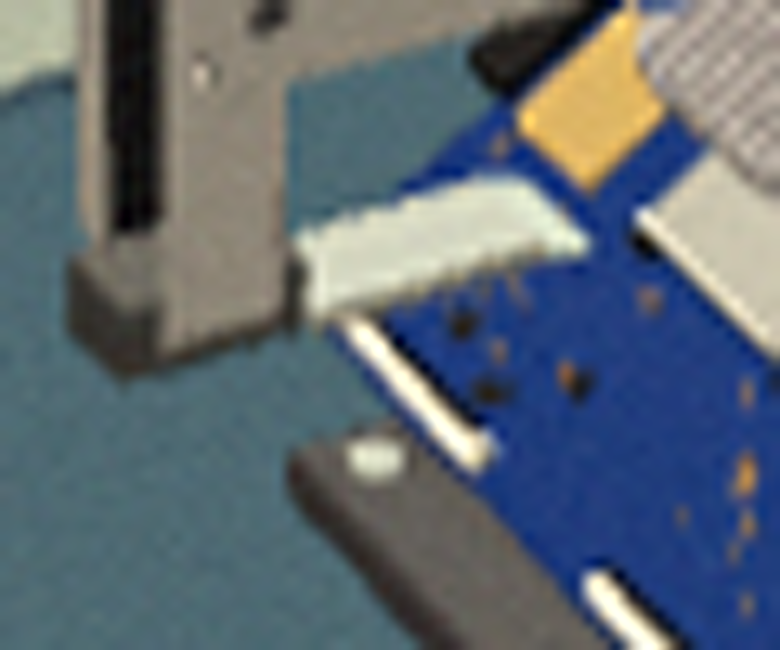

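carry_out:
  deltas:
    - [[1.2, -0.04, 0.4], -0.4, 0.1]
    - [[1.3, -0.04, 0.5], 0, 0.1]
    - [[1.29, -0.03, 0.45], 0, 0.1]
    - [[0, 0, 0.4], 0, 0.1]
    - [[0, 0, 0], 0, 0.1]
    - [[0, 0, 0], 0, 0.1]
  grip_force: 10

```text
clock: 5.93
eef_pos: [501.5, 103.7, 131.0]
eef_rot: [-3.141, 0.0, 1.451]
wrist_force: [0.0, 0.4, 0.2]
finger_gap: 21.7
```

```bash
python3 -c "
from h import *
st();go(501.8,102.9,120,83)
"
```

```text
F [0.05 0.39 0.23] Fh 0.39 gap 21.7 t 5.93
pos [501.5 103.7 131. ] rot [-1.7996e+02  2.0000e-02  8.3130e+01] F [0.05 0.39 0.23] gap 21.7 t 5.93
turn deg (about tool z): 0.13  shift cm before turn: [-0.075  0.037  1.095]  after turn: [-0.075  0.037  1.095]
```

carry_out:
  deltas:
    - [[0, 0, 0.3], 0, 0.1]
    - [[0, 0, 0.3], 0, 0.1]
    - [[0, 0, 0.3], 0, 0.1]
    - [[0, 0, 0.3], 0, 0.1]
    - [[0, 0, 0], 0, 0.1]

```text
clock: 6.35
eef_pos: [501.4, 103.5, 118.7]
eef_rot: [-3.141, 0.0, 1.45]
wrist_force: [-0.5, -1.6, -0.2]
finger_gap: 21.5
```

```bash
python3 -c "
from h import *
st()
p,z=vision.camera('scene'); crop(p,275,110,110,90,7,'pics/s4.png')
st()
"
```

```text
F [-0.53 -1.63 -0.16] Fh -1.68 gap 21.5 t 6.35
F [-0.51 -1.02  1.  ] Fh -1.08 gap 21.8 t 6.4
```

View pics/s4.png

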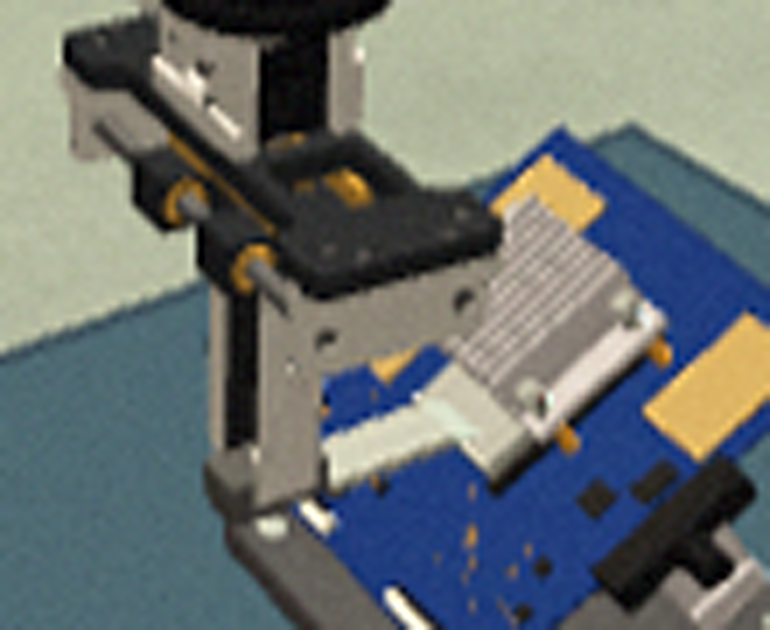

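carry_out:
  deltas:
    - [[0, 0, 0.5], 0, 0.1]
    - [[0, 0, 0.5], 0, 0.1]
    - [[0.03, 0, 0.5], 0, 0.1]
    - [[0.08, 0, 0.7], 0, 0.1]
    - [[0.14, 0, 0.5], 0, 0.1]
    - [[0.14, 0, 0.5], 0, 0.1]
    - [[0.1, 0, 0.3], 0, 0.1]
    - [[0, 0, 0], 0, 0.1]

```text
clock: 7.07
eef_pos: [502.0, 108.8, 83.5]
eef_rot: [-3.141, 0.0, 1.451]
wrist_force: [0.6, -0.2, -0.2]
finger_gap: 21.9
```

```bash
python3 -c "
from h import *
st()
p,z=vision.camera('scene'); crop(p,275,110,110,90,7,'pics/s5.png')
st()
"
```

```text
F [ 0.63 -0.16 -0.2 ] Fh -0.08 gap 21.9 t 7.07
F [-0.24 -0.56 -0.9 ] Fh -0.58 gap 22.0 t 7.12
```

View pics/s5.png

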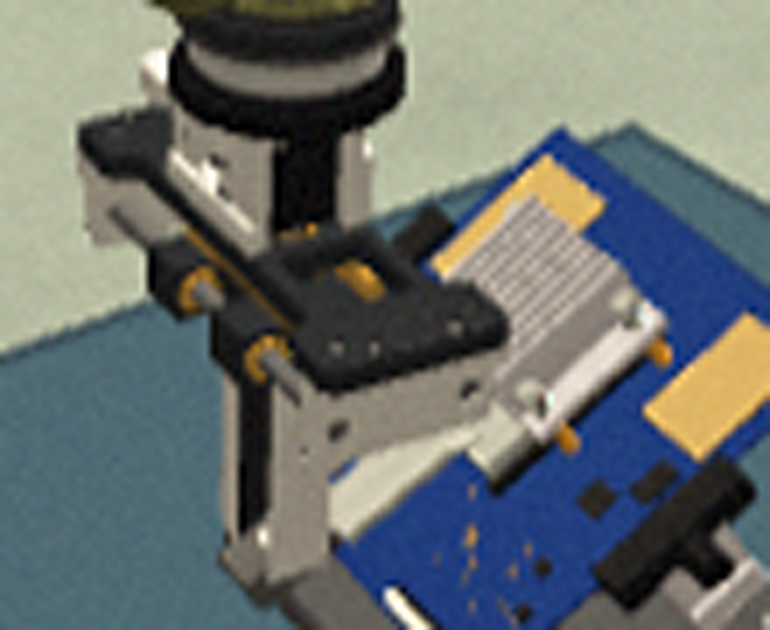

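carry_out:
  deltas:
    - [[0.1, 0, 0.2], 0, 0.1]
    - [[0.05, 0, 0.1], 0, 0.1]
    - [[0, 0, 0], 0, 0.1]
    - [[0, 0, 0], 0, 0.1]

```text
clock: 7.45
eef_pos: [502.5, 110.1, 81.4]
eef_rot: [3.141, -0.0, 1.451]
wrist_force: [0.3, -0.4, -0.1]
finger_gap: 21.9
```

carry_out:
  deltas:
    - [[0.04, 0, 0.1], 0, 0.1]
    - [[0, 0, 0], 0, 0.1]
    - [[0, 0, 0], 0, 0.1]

```text
clock: 7.7
eef_pos: [502.6, 110.5, 80.3]
eef_rot: [3.141, -0.0, 1.451]
wrist_force: [0.4, -0.2, -0.5]
finger_gap: 21.8
```

carry_out:
  deltas:
    - [[0.04, 0, 0.1], 0, 0.1]
    - [[0, 0, 0], 0, 0.1]
    - [[0, 0, 0], 0, 0.1]

```text
clock: 7.95
eef_pos: [502.6, 110.9, 79.3]
eef_rot: [3.142, -0.0, 1.451]
wrist_force: [1.2, -0.1, 1.2]
finger_gap: 22.2
```

carry_out:
  deltas:
    - [[0.04, 0, 0.1], 0, 0.1]
    - [[0, 0, 0], 0, 0.1]
    - [[0, 0, 0], 0, 0.1]

```text
clock: 8.2
eef_pos: [502.6, 111.3, 78.2]
eef_rot: [-3.141, 0.0, 1.451]
wrist_force: [0.4, -1.1, 1.0]
finger_gap: 21.9
```

carry_out:
  deltas:
    - [[0.04, 0, 0.1], 0, 0.1]
    - [[0, 0, 0], 0, 0.1]
    - [[0, 0, 0], 0, 0.1]

```text
clock: 8.45
eef_pos: [502.6, 111.7, 77.2]
eef_rot: [-3.141, 0.0, 1.451]
wrist_force: [0.8, -0.4, 1.1]
finger_gap: 21.6
```

carry_out:
  deltas:
    - [[0.04, 0, 0.1], 0, 0.1]
    - [[0, 0, 0], 0, 0.1]
    - [[0, 0, 0], 0, 0.1]

```text
clock: 8.7
eef_pos: [502.7, 112.1, 76.2]
eef_rot: [-3.141, 0.0, 1.451]
wrist_force: [-0.3, 0.8, 0.6]
finger_gap: 21.9
```

```bash
python3 -c "
from h import *
p,z=vision.camera('scene'); crop(p,305,145,70,55,11,'pics/s6.png')
st()
"
```

```text
F [ 0.54 -0.09  0.47] Fh -0.02 gap 21.7 t 8.75
```

View pics/s6.png

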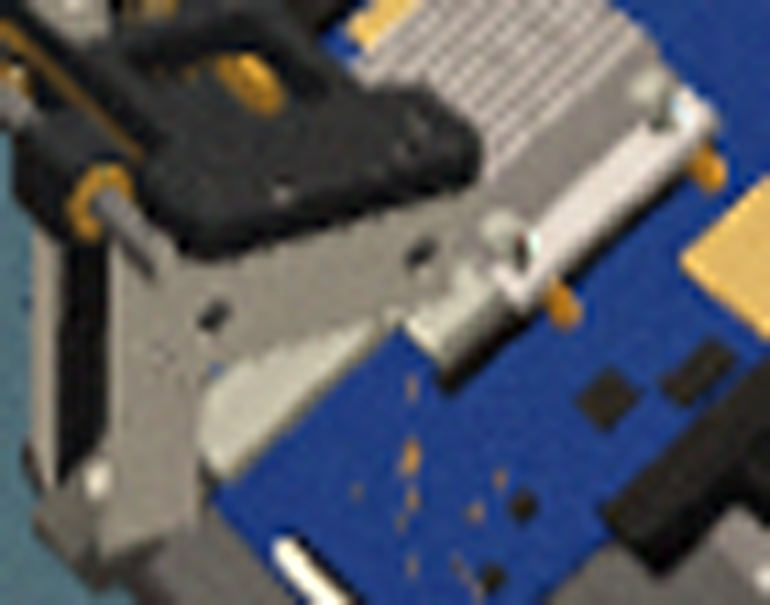

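```bash
cat >> h.py <<'E'
def leafpts(tcp,yaw,th,pv=(0,13),off=17):
    """points fn: leaf (x,y,z)-> world, given tcp, pitch th (deg, nose up); pivot at leaf pv, tcp is off above pivot"""
    t=np.radians(yaw);a=np.radians(th)
    def f(x,y,z):
        dx=x-pv[0];dz=z-pv[1]
        h=dx*np.cos(a)-dz*np.sin(a); v=dx*np.sin(a)+dz*np.cos(a)
        return np.array([tcp[0]+h*np.cos(t)-y*np.sin(t),tcp[1]+h*np.sin(t)+y*np.cos(t),tcp[2]-off+v])
    return f
def sinkcoord(P):
    a=np.load("holder.npy");c,s=np.cos(np.radians(35)),np.sin(np.radians(35));t=a[2]
    dx,dy=P[0]-a[0],P[1]-a[1];h=dx*np.cos(t)+dy*np.sin(t);l=-dx*np.sin(t)+dy*np.cos(t);v=P[2]-125
    return np.array([h*c+v*s,l,-h*s+v*c]).round(1)
E
python3 -c "
from h import *
cs=vision.calibration('scene');P=manip.read_state()['eef_pos'];print(P)
for th in (28,32,35,38):
  f=leafpts(P,83,th)
  a=[((world2pix(cs,f(*q))[0]-[305,145]+.5)*11-.5).round() for q in((20,-12,0),(80,-12,0),(20,-12,5))]
  print(th,a,'slope',(a[0]-a[1])[1]/(a[0]-a[1])[0],'nose',sinkcoord(f(80,0,0)),'tail',sinkcoord(f(-20,0,0)))
"

```

```text
[502.65047643 112.09670275  76.22390868]
28 [array([235., 499.]), array([440., 336.]), array([227., 486.])] slope -0.7951219512195122 nose [-44.9   0.3 -17. ] tail [-144.2    0.3   -4.8]
32 [array([235., 493.]), array([434., 320.]), array([226., 481.])] slope -0.8693467336683417 nose [-43.5   0.3 -11.5] tail [-143.4    0.3   -6.3]
35 [array([236., 488.]), array([428., 308.]), array([226., 478.])] slope -0.9375 nose [-42.7   0.3  -7.4] tail [-142.7    0.3   -7.4]
38 [array([236., 484.]), array([422., 296.]), array([225., 474.])] slope -1.010752688172043 nose [-42.2   0.3  -3.2] tail [-142.     0.3   -8.4]
```

```bash
python3 -c "
from h import *
d=pickle.load(open('d0.pkl','rb'))
a=np.load('holder.npy')
for n in('scene','top'):
  p,z,c=d[n]
  vv,uu=np.mgrid[100:290,120:420]; 
  P=cam2world(c,uu.ravel(),vv.ravel(),z[vv,uu].ravel())
  S=np.array([sinkcoord(q) for q in P]); col=p[vv,uu].reshape(-1,3).astype(int)
  ok=z[vv,uu].ravel()>0
  blue=ok&(col[:,2]>col[:,0]+40)&(abs(S[:,0])<100)&(abs(S[:,1])<90)&(abs(S[:,2]+17)<9)
  A=np.c_[S[blue,:2],np.ones(blue.sum())];k=np.linalg.lstsq(A,S[blue,2],rcond=None)[0]
  lid=ok&(S[:,0]>-47)&(S[:,0]<-34)&(abs(S[:,1])<21)&(abs(S[:,2]+6)<9)
  for tag,m in(('lid',lid),):
    e=S[m,2]-np.c_[S[m,:2],np.ones(m.sum())]@k
    print(n,tag,m.sum(),blue.sum(),'above board',np.median(e).round(2),e.mean().round(2),'std',e.std().round(2),'plane',k.round(3),'g=',17-np.median(e))
"

```

```text
scene lid 63 1819 above board 11.4 11.31 std 1.89 plane [-3.0000e-03 -1.0000e-03 -1.7023e+01] g= 5.597826805454616
top lid 72 2734 above board 11.69 11.68 std 1.46 plane [-3.0000e-03  0.0000e+00 -1.6692e+01] g= 5.3060432776846564
```

```bash
cat >> h.py <<'E'
def blade(show=None):
    p,z=vision.camera('scene');c=vision.calibration('scene')
    vv,uu=np.mgrid[130:210,300:400]
    zz=z[vv,uu].ravel();P=cam2world(c,uu.ravel(),vv.ravel(),zz);S=np.array([sinkcoord(q) for q in P])
    m=(zz>0)&(abs(S[:,1])<11)&(S[:,0]>-105)&(S[:,0]<-52)&(abs(S[:,2]+1)<9)
    print('n',m.sum())
    if m.sum()>10:
        k=np.polyfit(S[m,0],S[m,2],1);print('angle rel slope',np.degrees(np.arctan(k[0])).round(2),'top sz at -50:',np.polyval(k,-50).round(2),'at -90',np.polyval(k,-90).round(2),'range',S[m,0].min(),S[m,0].max(),'res',(S[m,2]-np.polyval(k,S[m,0])).std().round(2))
    return p,z
E
python3 -c "
from h import *
p,z=blade();pickle.dump((p,z),open('d6.pkl','wb'))
"
```

```text
n 102
angle rel slope -0.29 top sz at -50: -1.37 at -90 -1.17 range -104.8 -53.4 res 1.9
```

carry_out:
  deltas:
    - [[0.22, 0, -0.21], 0, 0.1]
    - [[0.25, 0, -0.172], 0, 0.1]
    - [[0.25, 0, -0.172], 0, 0.1]
    - [[0.25, 0, -0.172], 0, 0.1]
    - [[0.25, 0, -0.172], 0, 0.1]

```text
clock: 9.22
eef_pos: [504.2, 124.5, 85.5]
eef_rot: [3.142, 0.0, 1.451]
wrist_force: [-1.0, -1.2, 0.3]
finger_gap: 21.9
```

carry_out:
  deltas:
    - [[0.25, 0, -0.172], 0, 0.1]
    - [[0.25, 0, -0.172], 0, 0.1]
    - [[0.25, 0, -0.172], 0, 0.1]

```text
clock: 9.47
eef_pos: [505.0, 131.6, 90.5]
eef_rot: [-3.141, 0.001, 1.451]
wrist_force: [-0.8, -8.1, -1.5]
finger_gap: 22.2
```

```bash
python3 -c "
from h import *
st();blade();st()
f=leafpts(manip.read_state()['eef_pos'],83,35);print(sinkcoord(f(80,0,0)))
"
```

```text
F [-0.78 -8.13 -1.54] Fh -8.17 gap 22.2 t 9.47
n 68
angle rel slope 1.18 top sz at -50: -0.41 at -90 -1.23 range -104.7 -53.2 res 2.23
F [-0.72 -3.59  1.06] Fh -3.65 gap 21.9 t 9.52
[-18.1   0.3  -6.9]
```

carry_out:
  deltas:
    - [[-0.04, 0, -0.057], 0, 0.1]
    - [[0, 0, 0], 0, 0.1]
    - [[0, 0, 0], 0, 0.1]

```text
clock: 9.77
eef_pos: [505.1, 131.5, 91.1]
eef_rot: [3.141, -0.001, 1.451]
wrist_force: [-0.7, 2.0, 0.8]
finger_gap: 21.6
```

carry_out:
  deltas:
    - [[0.082, 0, -0.057], 0, 0.1]
    - [[0.082, 0, -0.057], 0, 0.1]
    - [[0.082, 0, -0.057], 0, 0.1]

```text
clock: 10.02
eef_pos: [505.1, 133.4, 92.5]
eef_rot: [-3.141, 0.001, 1.45]
wrist_force: [-0.5, -5.0, -2.4]
finger_gap: 21.6
```

```bash
python3 -c "
from h import *
st();p,z=blade();st()
crop(p,295,115,110,90,7,'pics/s7.png')
f=leafpts(manip.read_state()['eef_pos'],83,35);print(sinkcoord(f(80,0,0)))
"
```

```text
F [-0.51 -4.98 -2.42] Fh -5.01 gap 21.6 t 10.02
n 68
angle rel slope 0.18 top sz at -50: -0.77 at -90 -0.9 range -104.8 -53.2 res 2.01
F [-1.33 -4.69 -2.53] Fh -4.82 gap 21.4 t 10.07
[-15.7   0.4  -6.3]
```

View pics/s7.png

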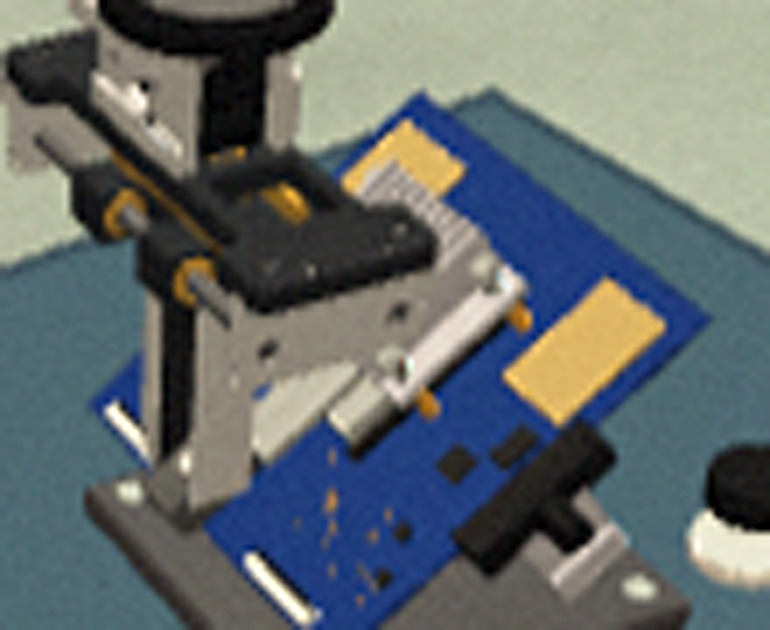

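carry_out:
  deltas:
    - [[0.082, 0, -0.057], 0, 0.1]
    - [[0.123, 0, -0.086], 0, 0.1]
    - [[0.123, 0, -0.086], 0, 0.1]
  grip_force: 15

```text
clock: 10.32
eef_pos: [505.6, 136.7, 94.8]
eef_rot: [-3.141, 0.001, 1.451]
wrist_force: [-0.2, -4.7, -2.4]
finger_gap: 22.0
```

carry_out:
  deltas:
    - [[0.123, 0, -0.086], 0, 0.1]
    - [[0.123, 0, -0.086], 0, 0.1]
    - [[0.123, 0, -0.086], 0, 0.1]

```text
clock: 10.57
eef_pos: [506.0, 140.3, 97.5]
eef_rot: [-3.141, 0.001, 1.45]
wrist_force: [-1.3, -5.4, -2.6]
finger_gap: 21.8
```

```bash
python3 -c "
from h import *
st();p,z=blade();st()
crop(p,295,115,110,90,7,'pics/s8.png')
f=leafpts(manip.read_state()['eef_pos'],83,35);print(sinkcoord(f(80,0,0)))
"
```

```text
F [-1.27 -5.38 -2.64] Fh -5.49 gap 21.8 t 10.57
n 49
angle rel slope -2.19 top sz at -50: -1.14 at -90 0.39 range -103.1 -53.4 res 2.48
F [-0.88 -5.59 -3.11] Fh -5.66 gap 21.7 t 10.62
[-7.   0.3 -6.3]
```

View pics/s8.png

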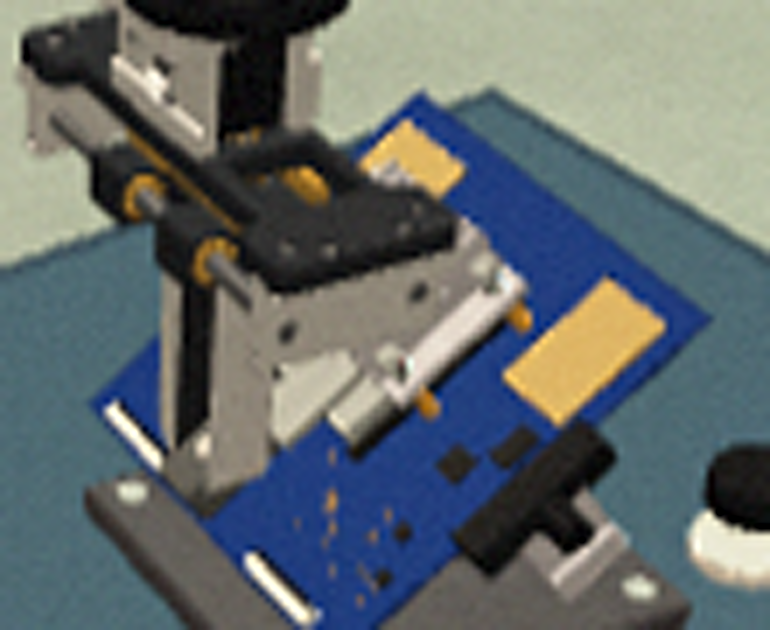

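```bash
python3 -c "
from h import *
s=manip.read_state();t=np.radians(83);M=s['moment'];print(M,'about level axis y_h',-M[0]*np.sin(t)+M[1]*np.cos(t))
d=pickle.load(open('d0.pkl','rb'))
for n in('scene','top'):
  p,z,c=d[n];vv,uu=np.mgrid[100:290,120:420];P=cam2world(c,uu.ravel(),vv.ravel(),z[vv,uu].ravel());S=np.array([sinkcoord(q) for q in P]);col=p[vv,uu].reshape(-1,3).astype(int)
  # use pixel projection of nominal lid plane to choose pixels instead of depth
  L=np.array([hold2world(a,b,-5.5) for a in np.linspace(-46,-37,10) for b in np.linspace(-20,20,21)]) if n=='top' else np.array([hold2world(a,b,-5.5) for a in np.linspace(-46,-37,10) for b in np.linspace(-20,20,21)])
  q=np.unique(world2pix(c,L).round().astype(int),axis=0)
  S2=np.array([sinkcoord(cam2world(c,u,v,z[v,u])) for u,v in q]);print(n,len(q),S2[:,2].mean().round(2),np.median(S2[:,2]).round(2),S2[:,2].std().round(2))
  b=[(x,y) for x in np.linspace(-80,-60,10) for y in np.linspace(-40,40,30)]
  q=np.unique(world2pix(c,np.array([hold2world(x,y,-17) for x,y in b])).round().astype(int),axis=0)
  S2=np.array([sinkcoord(cam2world(c,u,v,z[v,u])) for u,v in q]);print(n,'board',len(q),S2[:,2].mean().round(2),np.median(S2[:,2]).round(2))
"

```

```text
[-1.07688698  0.11592304  0.00669455] about level axis y_h 1.0829874895243994
scene 60 -5.23 -5.35 1.3
scene board 205 -16.92 -16.9
top 85 1.76 -4.4 12.94
top board 266 -16.48 -16.55
```

carry_out:
  deltas:
    - [[0, 0, 0], 0, 0.1]
    - [[0, 0, 0], 0, 0.1]
    - [[0, 0, 0], 0, 0.1]
  grip_force: 3

```text
clock: 10.87
eef_pos: [506.1, 140.6, 97.6]
eef_rot: [-3.142, -0.0, 1.451]
wrist_force: [-1.2, -3.5, -0.3]
finger_gap: 22.0
```

```bash
python3 -c "
from h import *
st();s=manip.read_state();t=np.radians(83);M=s['moment'];print(M,'about level axis y_h',-M[0]*np.sin(t)+M[1]*np.cos(t),s['eef_pos'])"
```

```text
F [-1.21 -3.51 -0.32] Fh -3.64 gap 22.0 t 10.87
[-0.7852506  0.1478758  0.0355436] about level axis y_h 0.797418992078113 [506.12142234 140.61691515  97.59332414]
```

carry_out:
  deltas:
    - [[0, 0, 0], 0, 0.1]
    - [[0.082, 0, -0.057], 0, 0.1]
    - [[0.123, 0, -0.086], 0, 0.1]
    - [[0.123, 0, -0.086], 0, 0.1]
  grip_force: 8

```text
clock: 11.2
eef_pos: [506.5, 143.7, 99.8]
eef_rot: [-3.142, 0.0, 1.451]
wrist_force: [-0.0, -5.8, -0.7]
finger_gap: 21.9
```

```bash
python3 -c "
from h import *
st();s=manip.read_state();t=np.radians(83);M=s['moment'];print(M,'about level axis y_h',-M[0]*np.sin(t)+M[1]*np.cos(t),s['eef_pos'])
f=leafpts(manip.read_state()['eef_pos'],83,35);print(sinkcoord(f(80,0,0)))"
```

```text
F [-0.01 -5.76 -0.7 ] Fh -5.71 gap 21.9 t 11.2
[-1.1400321   0.02935329 -0.00318906] about level axis y_h 1.1351117374164277 [506.52674529 143.7167986   99.83016953]
[-3.1  0.3 -6.3]
```

carry_out:
  deltas:
    - [[-0.05, 0, -0.07], 0, 0.1]
    - [[0.082, 0, -0.057], 0, 0.1]
    - [[0.123, 0, -0.086], 0, 0.1]
    - [[0.123, 0, -0.086], 0, 0.1]

```text
clock: 11.53
eef_pos: [506.7, 146.7, 102.7]
eef_rot: [-3.141, 0.0, 1.451]
wrist_force: [0.0, -3.4, -4.3]
finger_gap: 21.8
```

```bash
cat >> h.py <<'E'
def fs():
    s=manip.read_state();t=np.radians(83);M=s['moment'];F=s['wrist_force'];h=F[0]*np.cos(t)+F[1]*np.sin(t);c,q=np.cos(.6109),np.sin(.6109)
    f=leafpts(s['eef_pos'],83,35)
    print('slope',round(h*c+F[2]*q,2),'normal',round(-h*q+F[2]*c,2),'lat',round(-F[0]*np.sin(t)+F[1]*np.cos(t),2),'M',round(-M[0]*np.sin(t)+M[1]*np.cos(t),3),'nose',sinkcoord(f(80,0,0)),'t',round(s['clock'],2))
E
python3 -c "
from h import *
fs()"
```

```text
slope -5.22 normal -1.65 lat -0.43 M 0.818 nose [ 0.9  0.5 -5.7] t 11.53
```

carry_out:
  deltas:
    - [[0.14, 0, -0.05], 0, 0.1]
    - [[0.123, 0, -0.086], 0, 0.1]
    - [[0.123, 0, -0.086], 0, 0.1]
    - [[0.123, 0, -0.086], 0, 0.1]
  grip_force: 12

```text
clock: 11.87
eef_pos: [507.5, 151.8, 106.0]
eef_rot: [-3.142, 0.0, 1.451]
wrist_force: [-1.0, -4.3, -4.0]
finger_gap: 21.9
```

```bash
python3 -c "
from h import *
fs()"
```

```text
slope -5.86 normal -0.76 lat 0.47 M 0.813 nose [ 7.1  0.3 -5.9] t 11.87
```

carry_out:
  deltas:
    - [[0, 0, 0], 0, 0.3]
    - [[0, 0, 0], 0, 0.4]
    - [[0, 0, 0], 0, 0.4]
    - [[0, 0, -1], 0, 0.4]
    - [[0, 0, -2.5], 0, 0.4]
    - [[0, 0, -3], 0, 0.4]
    - [[-2, 0, -3], 0, 0.4]
    - [[-4, 0, 0], 0, 0.4]
    - [[-4, 0, 0], 0, 0.4]
    - [[-4, 0, 0], 0, 0.4]
    - [[-3, 0, 0], 0, 0.4]
    - [[0, 0, 0], 0, 0.4]

```text
clock: 12.87
eef_pos: [486.7, -21.0, 202.0]
eef_rot: [3.14, 0.0, 1.447]
wrist_force: [0.4, 0.3, 0.5]
finger_gap: 37.7
```

```bash
python3 -c "
from h import *
fs()
L=[]
for i in range(4):
  L.append(vision.camera('scene')); 
for i in range(4): L.append(vision.camera('top'))
pickle.dump(L,open('d9.pkl','wb'))
crop(L[0][0],295,115,130,110,6,'pics/s9.png');crop(L[4][0],120,175,120,110,6,'pics/t9.png')
print((L[0][1][150:160,340:350]-L[1][1][150:160,340:350]).std())
st()"
```

```text
slope 0.59 normal 0.19 lat -0.31 M 0.004 nose [-80.4  -0.  172.6] t 12.87
99.20078
F [-0.16  0.76  0.93] Fh 0.74 gap 37.9 t 13.27
```

View pics/s9.png

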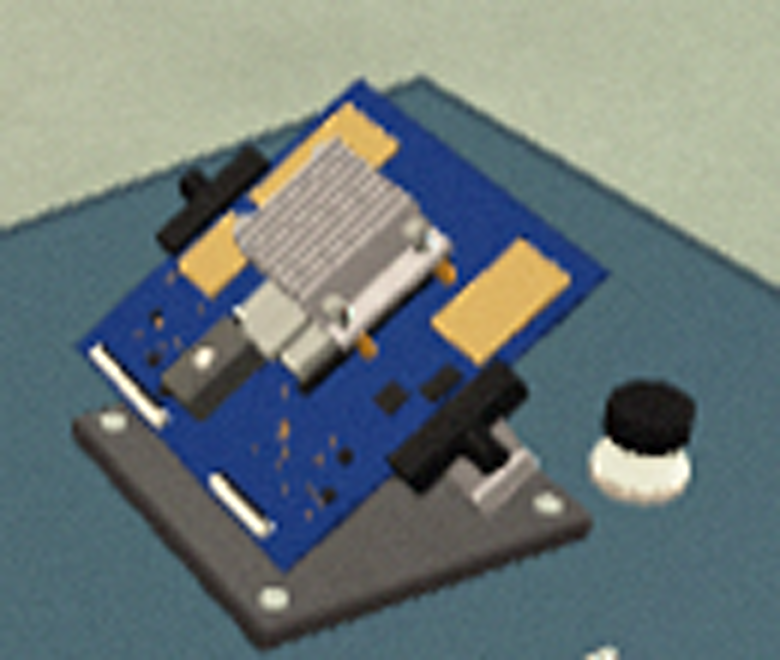

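View pics/t9.png

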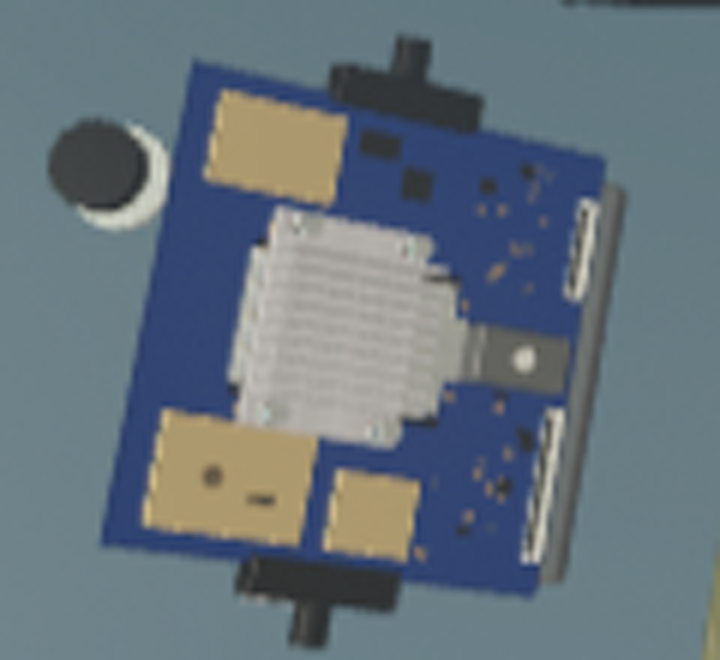

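```bash
python3 -c "
from h import *
d=pickle.load(open('d0.pkl','rb'));L=pickle.load(open('d9.pkl','rb'))
for n,Ls in(('scene',L[:4]),('top',L[4:])):
  p0,z0,c=d[n];zz=np.mean([l[1] for l in Ls],0);zs=np.std([l[1] for l in Ls],0)
  pm=np.mean([l[0].astype(float) for l in Ls],0)
  def reg(xs,ys,sz):
    q=np.unique(world2pix(c,np.array([hold2world(x,y,sz) for x in xs for y in ys])).round().astype(int),axis=0)
    D=(zz-z0)[q[:,1],q[:,0]];D=D[abs(D)<8];print(n,(xs[0],ys[0],sz),len(q),len(D),'dz',D.mean().round(2),'+-',(D.std()/len(D)**.5).round(2),'med',np.median(D).round(2),'pershot std',np.median(zs[q[:,1],q[:,0]]).round(2))
  reg(np.linspace(-24,26,25),np.linspace(-24,24,30),27 if 0 else 20)
  reg(np.linspace(-24,26,25),np.linspace(-38,-30,8),4)
  reg(np.linspace(-80,-55,20),np.linspace(25,60,20),-17)
  reg(np.linspace(-80,-55,20),np.linspace(-60,-25,20),-17)
  reg(np.linspace(40,60,20),np.linspace(-30,30,20),-17)
  # image alignment by phase correlation of sink crop vs board crop
  g0=cv2.cvtColor(p0,cv2.COLOR_RGB2GRAY).astype(np.float32);g1=cv2.cvtColor(pm.astype(np.uint8),cv2.COLOR_RGB2GRAY).astype(np.float32)
  for (a,b,w,h) in ([(332,136,40,36),(395,170,30,30),(300,180,50,40)] if n=='scene' else [(158,208,36,40),(145,240,30,25),(145,185,30,22)]):
    s,r=cv2.phaseCorrelate(g0[b:b+h,a:a+w].copy(),g1[b:b+h,a:a+w].copy(),cv2.createHanningWindow((w,h),cv2.CV_32F));print(n,(a,b),np.round(s,3),round(r,2))
  print('pred px shift per 1mm lift',(world2pix(c,hold2world(0,0,21))-world2pix(c,hold2world(0,0,20))).round(2),'depth', ((hold2world(0,0,21)-hold2world(0,0,20))@R.from_euler('xyz',c['orientation']).as_matrix()[:,2]).round(2))
"

```

```text
scene (np.float64(-24.0), np.float64(-24.0), 20) 324 320 dz 0.0 +- 0.11 med 0.02 pershot std 1.38
scene (np.float64(-24.0), np.float64(-38.0), 4) 76 76 dz 0.09 +- 0.25 med -0.01 pershot std 1.43
scene (np.float64(-80.0), np.float64(25.0), -17) 119 65 dz -0.01 +- 0.28 med -0.1 pershot std 1.57
scene (np.float64(-80.0), np.float64(-60.0), -17) 133 129 dz 0.07 +- 0.18 med -0.03 pershot std 1.44
scene (np.float64(40.0), np.float64(-30.0), -17) 167 164 dz -0.13 +- 0.15 med -0.02 pershot std 1.42
scene (332, 136) [-0.004 -0.09 ] 1.02
scene (395, 170) [-0.093  0.046] 0.98
scene (300, 180) [-0.097 -0.066] 0.99
pred px shift per 1mm lift [[-0.17 -0.23]] depth -0.71
top (np.float64(-24.0), np.float64(-24.0), 20) 514 507 dz -0.02 +- 0.08 med 0.07 pershot std 1.19
top (np.float64(-24.0), np.float64(-38.0), 4) 99 99 dz 0.08 +- 0.15 med 0.28 pershot std 1.35
top (np.float64(-80.0), np.float64(25.0), -17) 170 168 dz 0.15 +- 0.14 med 0.04 pershot std 1.38
top (np.float64(-80.0), np.float64(-60.0), -17) 167 164 dz 0.03 +- 0.15 med -0.13 pershot std 1.45
top (np.float64(40.0), np.float64(-30.0), -17) 215 208 dz -0.05 +- 0.11 med 0.02 pershot std 1.25
top (158, 208) [ 0.031 -0.063] 0.99
top (145, 240) [0.001 0.535] 0.99
top (145, 185) [ 0.058 -0.048] 1.0
pred px shift per 1mm lift [[ 0.18 -0.  ]] depth -0.81
```

```bash
python3 -c "
from h import *
cs=vision.calibration('scene')
t=np.radians(82.6);u=np.array([np.cos(t),np.sin(t),0]);w=np.array([-np.sin(t),np.cos(t),0])
P=np.array([498,65.1,148.5])
for y in (-23.5,):
 for x in (8,20,30,37.5,45):
  for z in (20,30,40,50,60,75):
    X=P+x*u+y*w+[0,0,z]; print((x,y,z),((world2pix(cs,X)[0]-[255,80]+.5)*5-.5).round())
"

```

```text
(8, -23.5, 20) [260. 410.]
(8, -23.5, 30) [260. 391.]
(8, -23.5, 40) [261. 372.]
(8, -23.5, 50) [261. 353.]
(8, -23.5, 60) [261. 334.]
(8, -23.5, 75) [261. 304.]
(20, -23.5, 20) [283. 403.]
(20, -23.5, 30) [284. 385.]
(20, -23.5, 40) [284. 366.]
(20, -23.5, 50) [285. 347.]
(20, -23.5, 60) [285. 327.]
(20, -23.5, 75) [285. 298.]
(30, -23.5, 20) [303. 398.]
(30, -23.5, 30) [303. 379.]
(30, -23.5, 40) [304. 360.]
(30, -23.5, 50) [304. 341.]
(30, -23.5, 60) [305. 322.]
(30, -23.5, 75) [305. 292.]
(37.5, -23.5, 20) [317. 394.]
(37.5, -23.5, 30) [318. 375.]
(37.5, -23.5, 40) [318. 356.]
(37.5, -23.5, 50) [319. 337.]
(37.5, -23.5, 60) [319. 318.]
(37.5, -23.5, 75) [320. 288.]
(45, -23.5, 20) [331. 390.]
(45, -23.5, 30) [332. 371.]
(45, -23.5, 40) [333. 352.]
(45, -23.5, 50) [333. 333.]
(45, -23.5, 60) [334. 314.]
(45, -23.5, 75) [335. 285.]
```

```bash
python3 -c "
from h import *
L=pickle.load(open('d9.pkl','rb'));ct=vision.calibration('top');cs=vision.calibration('scene')
u,v=fc(524,358,120,175,6);P=np.mean([cam2world(ct,int(round(u)),int(round(v)),l[1][int(round(v)),int(round(u))]) for l in L[4:]],0);print('top pip',P.round(1),sinkcoord(P))
P=onplane(ct,u,v,94);print(P.round(1),sinkcoord(P))
u,v=fc(204,355,295,115,6);P=onplane(cs,u,v,94);print('scene pip',P.round(1),sinkcoord(P))
# blade/handle plane by depth
z=np.mean([l[1] for l in L[:4]],0);vv,uu=np.mgrid[130:210,300:400];zz=z[vv,uu].ravel();S=np.array([sinkcoord(q) for q in cam2world(cs,uu.ravel(),vv.ravel(),zz)])
for a,b in((-50,-35),(-88,-60)):
  m=(zz>0)&(abs(S[:,1])<8)&(S[:,0]>a)&(S[:,0]<b)&(abs(S[:,2]-5)<12);k=np.polyfit(S[m,0],S[m,2],1);print(m.sum(),S[m,2].mean().round(2),np.degrees(np.arctan(k[0])).round(1))
go(507.5,151.8,106,83)
"

```

```text
top pip [507.4 148.8  93.5] [-72.7   0.   12.5]
[506.8 148.9  94. ] [-72.4   0.7  12.9]
scene pip [506.  149.5  94. ] [-72.    1.6  12.6]
25 -0.4 -0.4
52 12.95 0.9
pos [487.2 -16.2 201. ] rot [-180.    -0.    83.2] F [-0.16  0.76  0.93] gap 37.9 t 13.27
turn deg (about tool z): 0.2  shift cm before turn: [16.925  0.028  9.497]  after turn: [16.925 -0.03   9.497]
```

carry_out:
  deltas:
    - [[2.5, 0, 0], 0, 0.4]
    - [[4, 0, 0], 0, 0.4]
    - [[4, 0, 0], 0, 0.4]
    - [[4, 0, 0.5], 0, 0.4]
    - [[2.43, 0.06, 2], 0, 0.4]
    - [[0, 0, 3], 0, 0.4]
    - [[0, 0, 3], 0, 0.4]
    - [[0, 0, 1.3], 0, 0.4]
    - [[0, 0, 0], 0, 0.4]
    - [[0, 0, 0], 0, 0.4]

```text
clock: 14.1
eef_pos: [507.9, 151.4, 103.0]
eef_rot: [-3.141, 0.0, 1.451]
wrist_force: [-0.0, 0.0, 0.3]
finger_gap: 37.5
```

```bash
python3 -c "
from h import *
fs();go(506.9,151.3,103,83)"
```

```text
slope 0.16 normal 0.2 lat 0.0 M 0.029 nose [ 5.1 -0.1 -8.2] t 14.1
pos [507.9 151.4 103. ] rot [-1.7995e+02  2.0000e-02  8.3160e+01] F [-0.    0.02  0.26] gap 37.5 t 14.1
turn deg (about tool z): 0.16  shift cm before turn: [-0.018 -0.097 -0.002]  after turn: [-0.018 -0.097 -0.002]
```

carry_out:
  deltas:
    - [[0, 0, 0], 0, 0.1]
    - [[0, 0, 0], 0, 0.1]
    - [[0, 0, 0], 0, 0.1]
    - [[0, 0, 0], 0, 0.1]
  grip_force: 10

```text
clock: 14.43
eef_pos: [508.4, 151.0, 104.0]
eef_rot: [3.14, -0.001, 1.451]
wrist_force: [-1.8, 0.5, 6.0]
finger_gap: 22.1
```

```bash
python3 -c "
from h import *
fs()"
```

```text
slope 3.67 normal 4.73 lat 1.83 M -0.043 nose [ 5.4 -0.7 -7.2] t 14.43
```

carry_out:
  deltas:
    - [[-0.082, 0, 0.057], 0, 0.1]
    - [[-0.082, 0, 0.057], 0, 0.1]
    - [[-0.082, 0, 0.057], 0, 0.1]
    - [[-0.082, 0, 0.057], 0, 0.1]

```text
clock: 14.77
eef_pos: [508.4, 148.3, 102.0]
eef_rot: [3.139, -0.002, 1.451]
wrist_force: [-0.3, 4.6, 8.0]
finger_gap: 21.9
```

```bash
python3 -c "
from h import *
fs()"
```

```text
slope 8.27 normal 3.93 lat 0.89 M -0.811 nose [ 2.1 -1.  -7.3] t 14.77
```

carry_out:
  deltas:
    - [[-0.082, 0, 0.057], 0, 0.1]
    - [[-0.082, 0, 0.057], 0, 0.1]
    - [[-0.082, 0, 0.057], 0, 0.1]

```text
clock: 15.02
eef_pos: [508.2, 145.9, 100.3]
eef_rot: [3.139, -0.002, 1.451]
wrist_force: [-0.2, 2.5, 6.3]
finger_gap: 21.7
```

```bash
python3 -c "
from h import *
fs()"
```

```text
slope 5.61 normal 3.72 lat 0.49 M -0.858 nose [-0.9 -1.1 -7.3] t 15.02
```

carry_out:
  deltas:
    - [[-0.06, 0, -0.085], 0, 0.1]
    - [[0, 0, 0], 0, 0.1]
    - [[0, 0, 0], 0, 0.1]
  grip_force: 5

```text
clock: 15.27
eef_pos: [507.5, 144.9, 100.1]
eef_rot: [3.141, -0.001, 1.45]
wrist_force: [0.7, 4.8, 1.3]
finger_gap: 22.2
```

```bash
python3 -c "
from h import *
fs()"
```

```text
slope 4.71 normal -1.72 lat -0.08 M -0.946 nose [-1.9 -0.5 -6.8] t 15.27
```

carry_out:
  deltas:
    - [[-0.082, 0, 0.057], 0, 0.1]
    - [[-0.082, 0, 0.057], 0, 0.1]
    - [[-0.082, 0, 0.057], 0, 0.1]

```text
clock: 15.52
eef_pos: [506.9, 142.2, 98.1]
eef_rot: [3.142, -0.0, 1.451]
wrist_force: [0.5, 3.5, 1.6]
finger_gap: 22.1
```

```bash
python3 -c "
from h import *
fs()"
```

```text
slope 3.83 normal -0.73 lat -0.05 M -0.777 nose [-5.3 -0.3 -6.9] t 15.52
```

carry_out:
  deltas:
    - [[0, 0, 0], 0, 0.3]
    - [[0, 0, 0], 0, 0.3]
    - [[0, 0, -1], 0, 0.3]
    - [[0, 0, -2.5], 0, 0.2]
    - [[-1, 0, -3], 0, 0.1]
    - [[-4, 0, -1], 0, 0]
    - [[-4, 0, 0], 0, 0]
    - [[-3, 0, 0], 0, 0]
    - [[0, 0, 0], 0, 0]

```text
clock: 16.27
eef_pos: [492.0, 19.0, 174.1]
eef_rot: [3.141, 0.001, 1.447]
wrist_force: [-0.1, 0.6, -0.4]
finger_gap: 0.5
```

```bash
python3 -c "
from h import *
fs()
p,z=vision.camera('top');p2,z2=vision.camera('scene')
crop(p,150,195,90,75,8,'pics/t10.png');crop(p2,295,115,130,110,6,'pics/s10.png')
pickle.dump((p,z,p2,z2),open('d10.pkl','wb'))
print(manip.read_state()['eef_pos'])
"
```

```text
slope 0.28 normal -0.67 lat 0.13 M 0.042 nose [-63.3  -0.5 126.5] t 16.27
[492.50910331  22.20410531 173.78384757]
```

View pics/t10.png

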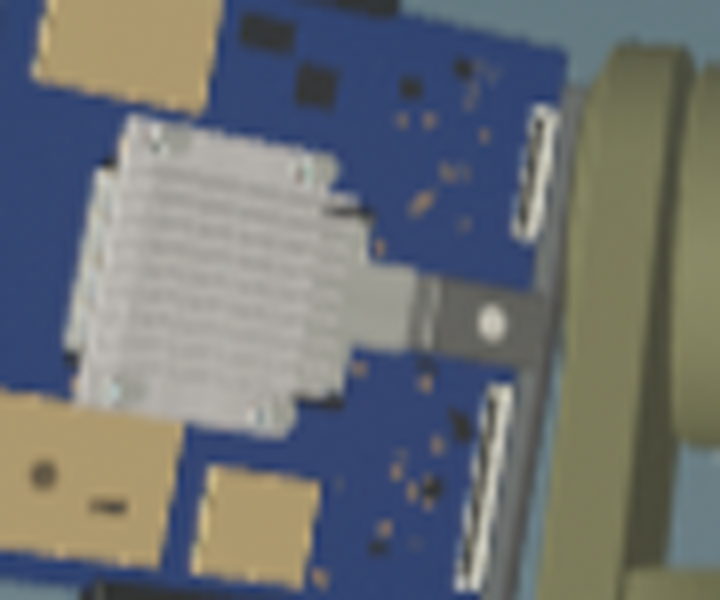

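View pics/s10.png

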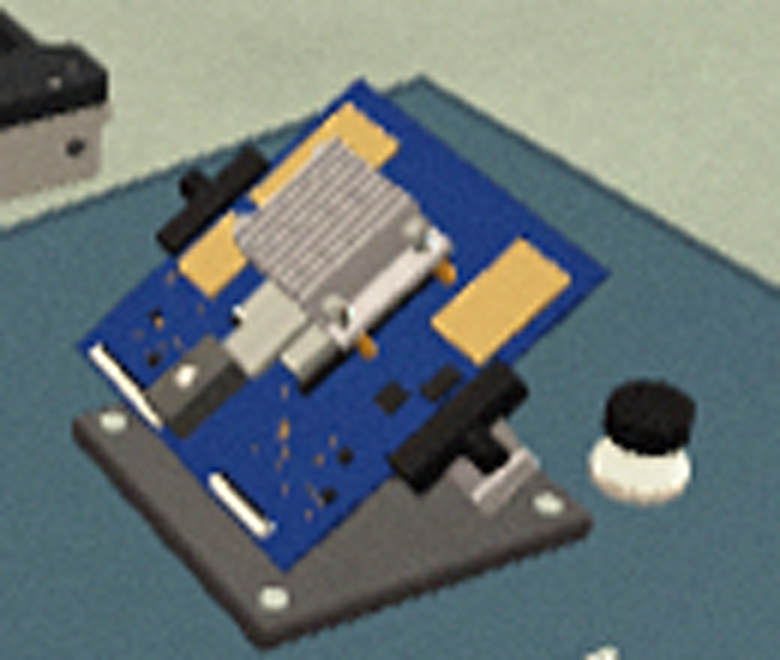

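```bash
python3 -c "
from h import *
ct=vision.calibration('top')
u,v=fc(490,322,150,195,8)
for zz in (86,88,90):
  P=onplane(ct,u,v,zz);print(P.round(1),sinkcoord(P))
# tail top edge for handle at sx
for sx in (-83,-82): print('tail top',hold2world(sx-20,0,12.8),'tail bot',hold2world(sx-20,0,-5.2))
go(*(hold2world(-103,0,12.8)+np.array([-.1219,-.9925,0])*(8+10)+np.array([0,0,22-8])),83)
"

```

```text
[506.3 140.9  86. ] [-83.5   0.2  10.9]
[506.1 140.7  88. ] [-82.6   0.3  12.7]
[506.  140.4  90. ] [-81.7   0.4  14.5]
tail top [504.41369376 124.01395918  76.40677322] tail bot [505.66869361 134.26177417  61.66203643]
tail top [504.5132674  124.82703677  76.98034966] tail bot [505.76826725 135.07485176  62.23561286]
pos [492.5  22.2 173.8] rot [179.97   0.    82.99] F [-0.36  0.23 -0.02] gap 0.8 t 16.37
turn deg (about tool z): -0.01  shift cm before turn: [ 8.45  -0.061  8.338]  after turn: [ 8.45  -0.059  8.338]
```

carry_out:
  deltas:
    - [[2, 0, 2], 0, 0]
    - [[2.5, 0, 2.5], 0, 0]
    - [[2.5, 0, 2.5], 0, 0]
    - [[1.45, -0.06, 1.34], 0, 0]
    - [[0.6, 0, 0], 0, 0]
    - [[0, 0, 0], 0, 0]
    - [[0, 0, 0], 0, 0]

```text
clock: 16.95
eef_pos: [503.2, 113.2, 90.8]
eef_rot: [3.14, -0.0, 1.452]
wrist_force: [-0.2, -0.7, -0.4]
finger_gap: 0.4
```

```bash
python3 -c "
from h import *
fs()"
```

```text
slope -0.82 normal 0.12 lat 0.1 M 0.017 nose [-33.4  -0.1   3.9] t 16.95
```

carry_out:
  deltas:
    - [[0.164, 0, -0.115], 0, 0]
    - [[0.164, 0, -0.115], 0, 0]
    - [[0.164, 0, -0.115], 0, 0]
    - [[0.164, 0, -0.115], 0, 0]

```text
clock: 17.28
eef_pos: [503.6, 118.8, 94.7]
eef_rot: [3.141, 0.001, 1.45]
wrist_force: [-1.0, -6.5, -1.7]
finger_gap: 0.7
```

```bash
python3 -c "
from h import *
fs()"
```

```text
slope -6.38 normal 2.33 lat 0.19 M 1.297 nose [-26.6   0.2   3.9] t 17.28
```

carry_out:
  deltas:
    - [[0.164, 0, -0.115], 0, 0]
    - [[0.164, 0, -0.115], 0, 0]

```text
clock: 17.45
eef_pos: [503.9, 121.9, 96.8]
eef_rot: [-3.141, 0.001, 1.45]
wrist_force: [-1.3, -7.7, -0.6]
finger_gap: 0.8
```

```bash
python3 -c "
from h import *
fs()"
```

```text
slope -6.73 normal 4.02 lat 0.34 M 1.567 nose [-22.8   0.2   3.8] t 17.45
```

carry_out:
  deltas:
    - [[0.164, 0, -0.115], 0, 0]
    - [[0.164, 0, -0.115], 0, 0]

```text
clock: 17.62
eef_pos: [504.3, 125.1, 99.0]
eef_rot: [-3.141, 0.002, 1.45]
wrist_force: [-1.1, -7.7, -0.7]
finger_gap: 0.4
```

```bash
python3 -c "
from h import *
fs()
p,z=vision.camera('scene');crop(p,295,115,130,110,6,'pics/s11.png');fs()"
```

```text
slope -6.82 normal 3.89 lat 0.11 M 1.622 nose [-18.9   0.3   3.8] t 17.62
slope -6.05 normal 3.62 lat -0.0 M 1.48 nose [-18.6   0.2   3.9] t 17.67
```

View pics/s11.png

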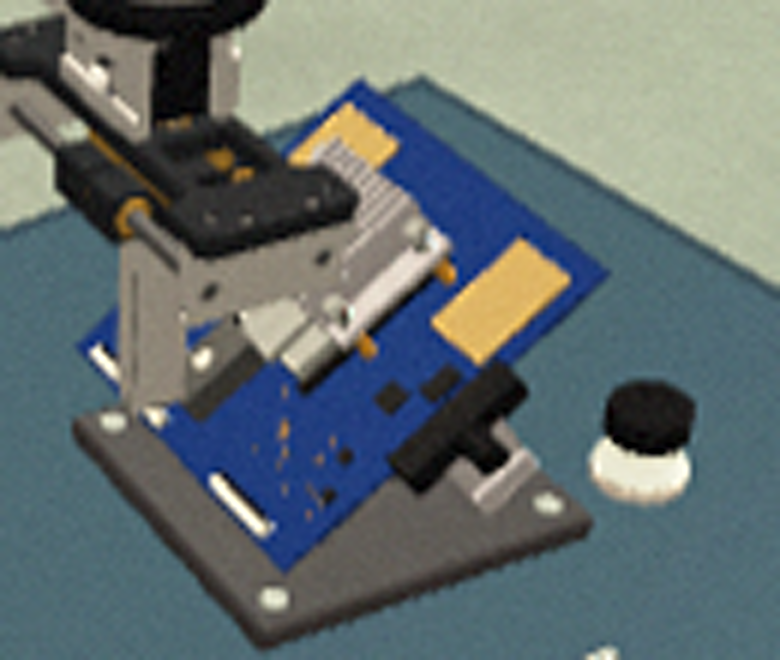

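```bash
python3 - <<'E'
from h import *
d=pickle.load(open('d0.pkl','rb'));L=pickle.load(open('d9.pkl','rb'));d3=pickle.load(open('d3.pkl','rb'));d10=pickle.load(open('d10.pkl','rb'))
def lift(A,B,mask,s,c):
    A=A.astype(float);B=B.astype(float)
    gx=cv2.Sobel((A+B)/2,cv2.CV_64F,1,0,ksize=3)/8;gy=cv2.Sobel((A+B)/2,cv2.CV_64F,0,1,ksize=3)/8
    D=(B-A)[mask];g=np.stack([gx[mask],gy[mask]],-1)
    m=np.c_[g@s if 0 else -(g@s).reshape(-1), np.ones(0)] if 0 else None
    X=np.c_[-(g@s).ravel(),np.ones(D.size)];y=D.ravel()
    k,res=np.linalg.lstsq(X,y,rcond=None)[:2];sg=np.sqrt(((y-X@k)**2).mean()/ (X[:,0]**2).sum())
    X2=np.c_[-g.reshape(-1,2),np.ones(D.size)];k2=np.linalg.lstsq(X2,y,rcond=None)[0]
    return k[0].round(3),sg.round(3),k2[:2].round(3)
for n in('scene','top'):
    c=d[n][2];s=(world2pix(c,hold2world(0,0,16))-world2pix(c,hold2world(0,0,15)))[0]
    def poly(P):
        m=np.zeros((420,560),np.uint8);cv2.fillConvexPoly(m,cv2.convexHull(world2pix(c,np.array(P)).round().astype(np.int32)),1);return m>0
    if n=='scene': sink=poly([hold2world(x,y,z) for x,y,z in [(-26,-44,-1),(36,-44,-1),(-22,-44,10),(36,44,27),(36,-30,30),(-22,30,29),(-22,-30,28),(36,-40,6)]])
    else: sink=poly([hold2world(x,y,z) for x,y,z in [(-26,-44,1),(-26,44,1),(38,-44,1),(38,44,1),(-24,28,27),(-24,-28,27)]])
    br=poly([hold2world(x,y,-17) for x,y in [(-80,-85),(80,-85),(80,-60),(-80,-60)]])
    up=poly([hold2world(x,y,-17) for x,y in [(48,-40),(85,-40),(85,80),(48,80)]])
    i=0 if n=='scene' else 2
    A0=d[n][0].astype(float);A3=d3[i].astype(float)
    B=np.mean([l[0].astype(float) for l in (L[:4] if n=='scene' else L[4:])],0);B10=d10[2 if n=='scene' else 0].astype(float)
    for nm,mk in(('sink',sink),('side',br),('upper',up)):
        print(n,nm,mk.sum(),'d0->d9',lift(A0,B,mk,s,c),'d0->d10',lift(A0,B10,mk,s,c),'d0->d3',lift(A0,A3,mk,s,c) if n=='scene' else '', 'd3->d9',lift(A3,B,mk,s,c) if n=='scene' else '')
    im=(A0*(0.5+.5*sink[...,None])).astype(np.uint8);crop(im,295 if n=='scene' else 120,115 if n=='scene' else 175,120,100,4,f'pics/mask_{n}.png')
E
```

```text
scene sink 835 d0->d9 (np.float64(0.032), np.float64(0.011), array([-0.002, -0.01 ])) d0->d10 (np.float64(0.024), np.float64(0.012), array([-0.004, -0.006])) d0->d3 (np.float64(0.018), np.float64(0.011), array([-0.01 ,  0.002])) d3->d9 (np.float64(0.012), np.float64(0.011), array([ 0.007, -0.011]))
scene side 598 d0->d9 (np.float64(-0.03), np.float64(0.014), array([0.007, 0.005])) d0->d10 (np.float64(-0.02), np.float64(0.018), array([0.009, 0.   ])) d0->d3 (np.float64(-0.014), np.float64(0.017), array([ 0.007, -0.001])) d3->d9 (np.float64(-0.017), np.float64(0.014), array([-0.001,  0.006]))
scene upper 543 d0->d9 (np.float64(0.011), np.float64(0.025), array([ 0.006, -0.002])) d0->d10 (np.float64(-0.035), np.float64(0.031), array([0.021, 0.008])) d0->d3 (np.float64(0.013), np.float64(0.032), array([ 0.   , -0.003])) d3->d9 (np.float64(0.003), np.float64(0.024), array([ 0.003, -0.   ]))
top sink 1263 d0->d9 (np.float64(0.008), np.float64(0.005), array([ 0.001, -0.001])) d0->d10 (np.float64(0.015), np.float64(0.006), array([0.003, 0.   ])) d0->d3  d3->d9 
top side 823 d0->d9 (np.float64(0.001), np.float64(0.009), array([ 0.   , -0.006])) d0->d10 (np.float64(0.006), np.float64(0.011), array([ 0.001, -0.009])) d0->d3  d3->d9 
top upper 1027 d0->d9 (np.float64(-0.006), np.float64(0.006), array([-0.002,  0.003])) d0->d10 (np.float64(-0.006), np.float64(0.007), array([-0.003,  0.005])) d0->d3  d3->d9
```

View pics/mask_scene.png

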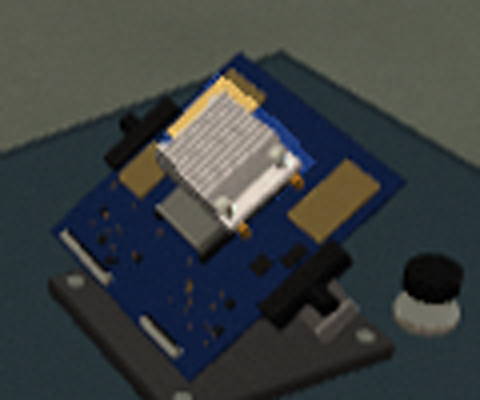

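carry_out:
  deltas:
    - [[-0.3, 0, -0.5], 0, 0.1]
    - [[0, 0, -3], 0, 0.3]
    - [[1.5, 0, -1], 0, 0.4]
    - [[1.45, 0.0, 0], 0, 0.4]
    - [[0, 0, 1], 0, 0.4]
    - [[0, 0, 2.5], 0, 0.4]
    - [[0, 0, 0.5], 0, 0.4]
    - [[0, 0, 0], 0, 0.4]

```text
clock: 18.33
eef_pos: [506.5, 151.7, 102.2]
eef_rot: [-3.138, 0.001, 1.45]
wrist_force: [-0.0, -0.0, -0.1]
finger_gap: 37.5
```

```bash
python3 -c "
from h import *
fs();go(507.3,151.3,104,83)"
```

```text
slope -0.11 normal -0.07 lat 0.02 M 0.025 nose [ 4.7  1.3 -8.9] t 18.33
pos [506.5 151.7 102.2] rot [-1.7979e+02  7.0000e-02  8.3100e+01] F [-0.02 -0.04 -0.12] gap 37.5 t 18.33
turn deg (about tool z): 0.1  shift cm before turn: [-0.027  0.087 -0.185]  after turn: [-0.027  0.087 -0.185]
```

carry_out:
  deltas:
    - [[0, 0.08, -0.2], 0, 0.4]
    - [[0, 0, 0], 0, 0.1]
    - [[0, 0, 0], 0, 0.1]
    - [[0, 0, 0], 0, 0.1]
    - [[0, 0, 0], 0, 0.1]
  grip_force: 8

```text
clock: 18.75
eef_pos: [508.6, 152.2, 106.6]
eef_rot: [3.141, -0.0, 1.451]
wrist_force: [-1.6, -0.7, 3.9]
finger_gap: 22.1
```

```bash
python3 -c "
from h import *
fs();print(manip.read_state()['eef_pos'])"
```

```text
slope 1.49 normal 3.71 lat 1.53 M 0.227 nose [ 7.9 -0.8 -5.8] t 18.75
[508.61994333 152.17819292 106.56323659]
```

carry_out:
  deltas:
    - [[-0.05, 0, -0.07], 0, 0.1]
    - [[0, 0, 0], 0, 0.1]
    - [[0, 0, 0], 0, 0.1]
  grip_force: 10

```text
clock: 19.0
eef_pos: [508.4, 152.1, 106.7]
eef_rot: [3.141, -0.001, 1.451]
wrist_force: [1.2, 4.6, -0.3]
finger_gap: 21.9
```

```bash
python3 -c "
from h import *
fs();print(manip.read_state()['eef_pos'])"
```

```text
slope 3.75 normal -2.95 lat -0.64 M -0.827 nose [ 7.8 -0.6 -5.6] t 19.0
[508.41493052 152.05571698 106.69682471]
```

carry_out:
  deltas:
    - [[-0.164, 0, 0.115], 0, 0.1]
    - [[-0.164, 0, 0.115], 0, 0.1]
    - [[-0.164, 0, 0.115], 0, 0.1]
    - [[-0.164, 0, 0.115], 0, 0.1]

```text
clock: 19.33
eef_pos: [507.5, 145.2, 101.9]
eef_rot: [3.142, -0.0, 1.451]
wrist_force: [1.2, 4.2, 0.4]
finger_gap: 22.2
```

```bash
python3 -c "
from h import *
fs();print(manip.read_state()['eef_pos'])"
```

```text
slope 3.75 normal -2.08 lat -0.66 M -0.896 nose [-0.6 -0.5 -5.5] t 19.33
[507.49860081 145.22972476 101.90674125]
```

carry_out:
  deltas:
    - [[-0.246, 0, 0.172], 0, 0.1]
    - [[-0.246, 0, 0.172], 0, 0.1]
    - [[-0.246, 0, 0.172], 0, 0.1]
    - [[-0.328, 0, 0.23], 0, 0.1]
    - [[-0.328, 0, 0.23], 0, 0.1]
    - [[-0.328, 0, 0.23], 0, 0.1]
    - [[-0.41, 0, 0.287], 0, 0.1]
    - [[-0.41, 0, 0.287], 0, 0.1]
    - [[-0.41, 0, 0.287], 0, 0.1]
    - [[-0.41, 0, 0.1], 0, 0.1]
    - [[-0.6, 0, -0.5], 0, 0.1]
    - [[-1.5, 0, -1], 0, 0.1]
    - [[-2, 0, -2], 0, 0.1]
    - [[0, 0, 0], 0, 0.1]
  grip_force: 15

```text
clock: 20.5
eef_pos: [499.6, 68.9, 118.6]
eef_rot: [3.137, -0.0, 1.449]
wrist_force: [-0.1, -0.1, 0.2]
finger_gap: 21.7
```

```bash
python3 -c "
from h import *
fs();print(manip.read_state()['eef_pos'])
p,z=vision.camera('scene');crop(p,235,75,160,130,5,'pics/s12.png')"
```

```text
slope 0.05 normal 0.18 lat 0.07 M -0.017 nose [-53.9  -1.9  52.1] t 20.5
[499.59103574  68.86618889 118.56146254]
```

View pics/s12.png

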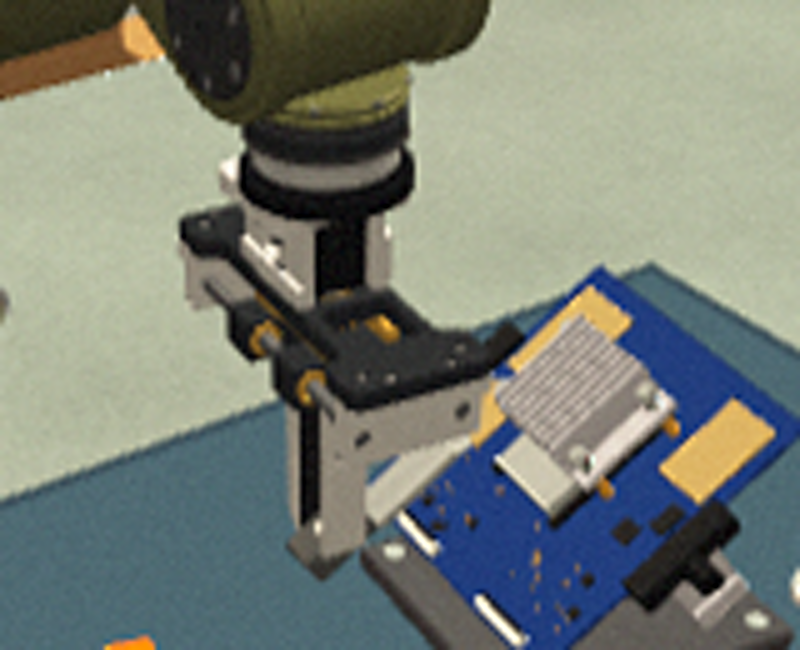

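```bash
python3 -c "
from h import *
go(477.8,-193.4,140,11)"
```

```text
pos [499.3  69.9 117.2] rot [ 1.7981e+02 -3.0000e-02  8.3010e+01] F [ 0.08 -0.86  0.08] gap 21.9 t 20.55
turn deg (about tool z): 72.01  shift cm before turn: [-26.399   1.065  -2.285]  after turn: [-7.139 25.437 -2.285]
```

carry_out:
  deltas:
    - [[-1.5, 0, -1], 0, 0.1]
    - [[-3, 0.13, -1.2], 0, 0.1]
    - [[-3.5, 0.13, 0], 0, 0.1]
    - [[-3.5, 0.13, 0], 0, 0.1]
    - [[-3.5, 0.13, 0], 0, 0.1]
    - [[-3.5, 0.13, 0], 0, 0.1]
    - [[-3.5, 0.13, 0], 0, 0.1]
    - [[-3, 0.13, 0], 0, 0.1]
    - [[-1.4, 0.13, 0], 0, 0.1]

```text
clock: 21.3
eef_pos: [476.7, -194.8, 136.8]
eef_rot: [-3.141, 0.0, 1.449]
wrist_force: [0.8, 1.1, -0.4]
finger_gap: 21.7
```

carry_out:
  deltas:
    - [[0, 0, 0], 4, 0.1]
    - [[0, 0, 0], 6.4, 0.1]
    - [[0, 0, 0], 6.4, 0.1]
    - [[0, 0, 0], 6.4, 0.1]
    - [[0, 0, 0], 6.4, 0.1]
    - [[0, 0, 0], 6.4, 0.1]
    - [[0, 0, 0], 6.4, 0.1]
    - [[0, 0, 0], 6.4, 0.1]
    - [[0, 0, 0], 6.4, 0.1]
    - [[0, 0, 0], 6.4, 0.1]
    - [[0, 0, 0], 6.4, 0.1]
    - [[0, 0, 1], 4, 0.1]
    - [[0, 0, 1.5], 0, 0.1]
    - [[0, 0, 0], 0, 0.1]

```text
clock: 22.47
eef_pos: [476.3, -191.3, 109.7]
eef_rot: [-3.139, 0.003, 0.194]
wrist_force: [0.0, 0.3, -1.5]
finger_gap: 21.8
```

```bash
python3 -c "
from h import *
go(477.8,-193.4,50,11)"
```

```text
pos [ 476.3 -191.3  109.7] rot [-179.86    0.18   11.13] F [ 0.01  0.34 -1.51] gap 21.8 t 22.47
turn deg (about tool z): 0.13  shift cm before turn: [0.109 0.236 5.97 ]  after turn: [0.11  0.236 5.97 ]
```

carry_out:
  deltas:
    - [[0.1, 0.2, 2], 0, 0.1]
    - [[0, 0, 2.5], 0, 0.1]
    - [[0, 0, 1.7], 0, 0.1]
    - [[0, 0, 0.3], 0, 0.1]
    - [[0, 0, 0.3], 0, 0.1]
    - [[0, 0, 0.3], 0, 0.1]
    - [[0, 0, 0.3], 0, 0.1]
    - [[0, 0, 0.2], 0, 0.1]
    - [[0, 0, 0], 0, 0.1]
  grip_force: 4

```text
clock: 23.22
eef_pos: [479.3, -194.2, 37.0]
eef_rot: [3.14, -0.002, 0.194]
wrist_force: [2.7, 0.0, 3.4]
finger_gap: 22.2
```

```bash
python3 -c "
from h import *
go(477.8,-193.4,33,11)
p,z=vision.camera('scene');crop(p,115,175,160,150,5,'pics/s13.png')"
```

```text
pos [ 479.3 -194.2   37. ] rot [ 1.7993e+02 -1.0000e-01  1.1130e+01] F [2.74 0.05 3.37] gap 22.2 t 23.22
turn deg (about tool z): 0.13  shift cm before turn: [-0.132 -0.108  0.402]  after turn: [-0.132 -0.108  0.402]
```

View pics/s13.png

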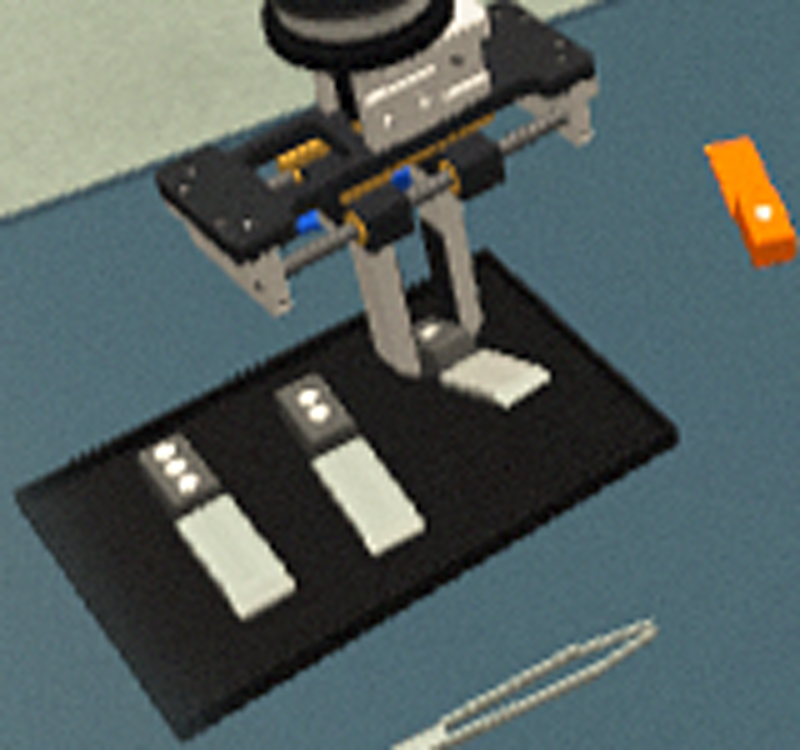

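carry_out:
  deltas:
    - [[0, 0, 0.2], 0, 0.1]
    - [[0, 0, 0.2], 0, 0.1]
    - [[0, 0, 0.2], 0, 0.1]
    - [[0, 0, 0], 0, 0.1]
  grip_force: 3

```text
clock: 23.6
eef_pos: [478.0, -193.8, 29.5]
eef_rot: [-3.141, 0.001, 0.194]
wrist_force: [0.4, -0.4, -0.2]
finger_gap: 22.0
```

carry_out:
  deltas:
    - [[0, 0, 0], 0, 0.25]
    - [[0, 0, 0], 0, 0.35]
    - [[0, 0, 0], 0, 0.4]
    - [[0, 0, -1], 0, 0.4]
    - [[0, 0, -3], 0, 0.4]
    - [[0, 0, -3], 0, 0.4]
    - [[0, 0, 0], 0, 0.4]

```text
clock: 24.18
eef_pos: [480.7, -195.0, 106.1]
eef_rot: [3.137, -0.006, 0.194]
wrist_force: [-0.3, 0.0, 1.5]
finger_gap: 37.7
```

```bash
python3 -c "
from h import *
go(487.2,-255.8,100,3.2)
p,z=vision.camera('scene');crop(p,115,175,160,150,5,'pics/s14.png')"
```

```text
pos [ 480.7 -195.   106.1] rot [179.73  -0.36  11.12] F [-0.34  0.    1.48] gap 37.7 t 24.18
turn deg (about tool z): 7.92  shift cm before turn: [-0.534  6.095  0.615]  after turn: [0.311 6.11  0.615]
```

View pics/s14.png

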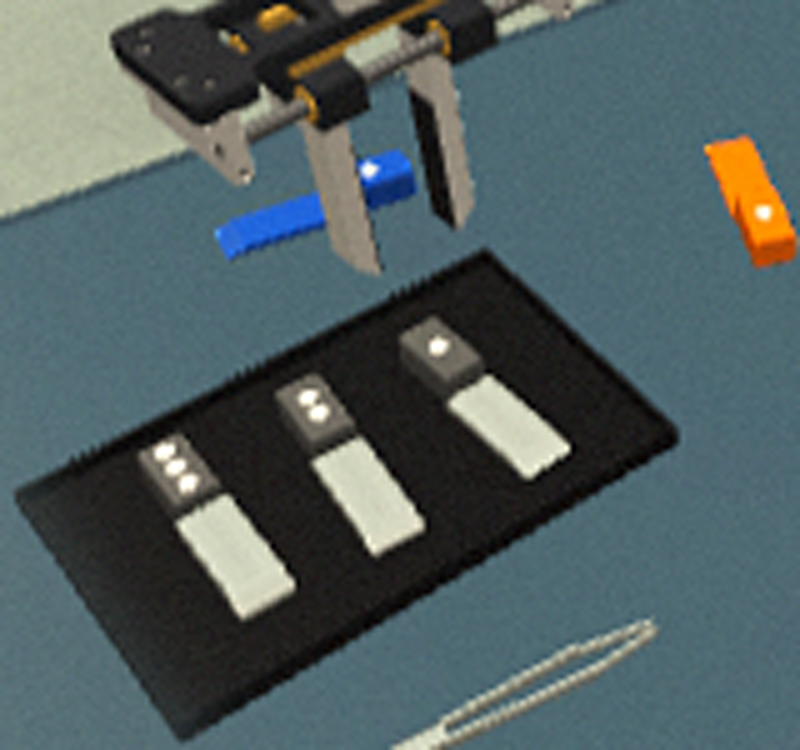

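carry_out:
  deltas:
    - [[0, 0, 0], 3.96, 0.4]
    - [[0, 0, 0], 3.96, 0.5]
    - [[0.1, 2, 0], 0, 0.5]
    - [[0.1, 2.5, 0], 0, 0.5]
    - [[0.1, 1.6, 0], 0, 0.5]
    - [[0, 0, 0], 0, 0.5]
    - [[0, 0, 0], 0, 0.5]

```text
clock: 24.82
eef_pos: [484.5, -254.8, 99.7]
eef_rot: [-3.141, 0.001, 0.055]
wrist_force: [-0.4, 0.1, 0.3]
finger_gap: 47.0
```

```bash
python3 -c "
from h import *
go(487.2,-255.8,31,3.2)"
```

```text
pos [ 484.5 -254.8   99.7] rot [-1.7996e+02  6.0000e-02  3.1300e+00] F [-0.38  0.1   0.3 ] gap 47.0 t 24.82
turn deg (about tool z): -0.07  shift cm before turn: [0.261 0.119 6.866]  after turn: [0.261 0.12  6.866]
```

carry_out:
  deltas:
    - [[0.26, 0.12, 2.5], 0, 0.5]
    - [[0, 0, 2.7], 0, 0.5]
    - [[0, 0, 1.6], 0, 0.5]
    - [[0, 0, 0], 0, 0.5]
    - [[0, 0, 0], 0, 0.1]
    - [[0, 0, 0], 0, 0.1]
    - [[0, 0, 0], 0, 0.1]
    - [[0, 0, 0], 0, 0.1]
    - [[0, 0, 0], 0, 0.1]
  grip_force: 10

```text
clock: 25.57
eef_pos: [488.1, -255.9, 33.4]
eef_rot: [3.141, -0.001, 0.056]
wrist_force: [-1.6, 1.3, 6.6]
finger_gap: 22.2
```

carry_out:
  deltas:
    - [[0, 0, -1], 0, 0.1]
    - [[0, 0, -3], 0, 0.1]
    - [[0, 0, -3.5], 0, 0.1]
    - [[0, 0, -3.5], 0, 0.1]
    - [[0, 0, -1], 0, 0.1]
    - [[0, 0, 0], -4, 0.1]
    - [[0, 0, 0], -6.2, 0.1]
    - [[0, 0, 0], -6.2, 0.1]
    - [[0, 0, 0], -6.2, 0.1]
    - [[0, 0, 0], -6.2, 0.1]
    - [[0, 0, 0], -6.2, 0.1]
    - [[0, 0, 0], -6.2, 0.1]
    - [[0, 0, 0], -6.2, 0.1]
    - [[0, 0, 0], -6.2, 0.1]
    - [[0, 0, 0], -6.2, 0.1]
    - [[0, 0, 0], -6.2, 0.1]
    - [[0, 0, 0], -6.2, 0.1]
    - [[0, 0, 0], -6.2, 0.1]
    - [[0, 0, 0], -1.5, 0.1]
    - [[0, 0, 0], 0, 0.1]
  grip_force: 15

```text
clock: 27.23
eef_pos: [487.5, -255.8, 152.6]
eef_rot: [3.142, 0.0, 1.452]
wrist_force: [-0.8, -0.3, -0.5]
finger_gap: 21.7
```

```bash
python3 -c "
from h import *
go(497.3,66.1,147,83)"
```

```text
pos [ 487.5 -255.8  152.6] rot [180.     0.    83.17] F [-0.81 -0.28 -0.48] gap 21.7 t 27.23
turn deg (about tool z): 0.17  shift cm before turn: [32.075 -2.859  0.556]  after turn: [32.066 -2.952  0.556]
```

carry_out:
  deltas:
    - [[1.5, -0.2, 0], 0, 0.1]
    - [[3, -0.27, 0.05], 0, 0.1]
    - [[3.5, -0.31, 0.05], 0, 0.1]
    - [[3.5, -0.31, 0.05], 0, 0.1]
    - [[3.5, -0.31, 0.05], 0, 0.1]
    - [[3.5, -0.31, 0.05], 0, 0.1]
    - [[3.5, -0.31, 0.05], 0, 0.1]
    - [[3.5, -0.31, 0.05], 0, 0.1]
    - [[3.5, -0.31, 0.05], 0, 0.1]
    - [[2, -0.2, 0], 0, 0.1]
    - [[1, -0.1, 0], 0, 0.1]
    - [[0, 0, 0], 0, 0.1]
    - [[0, 0, 0], 0, 0.1]

```text
clock: 28.32
eef_pos: [496.7, 65.2, 148.3]
eef_rot: [-3.142, 0.0, 1.45]
wrist_force: [0.7, 0.0, -0.1]
finger_gap: 21.8
```

```bash
python3 -c "
from h import *
go(501.8,102.9,131,83)
p,z=vision.camera('scene');crop(p,255,80,160,140,5,'pics/s15.png')"
```

```text
pos [496.7  65.2 148.3] rot [-1.80e+02  1.00e-02  8.31e+01] F [ 0.68  0.03 -0.06] gap 21.8 t 28.32
turn deg (about tool z): 0.1  shift cm before turn: [3.802 0.049 1.735]  after turn: [3.802 0.042 1.735]
```

View pics/s15.png

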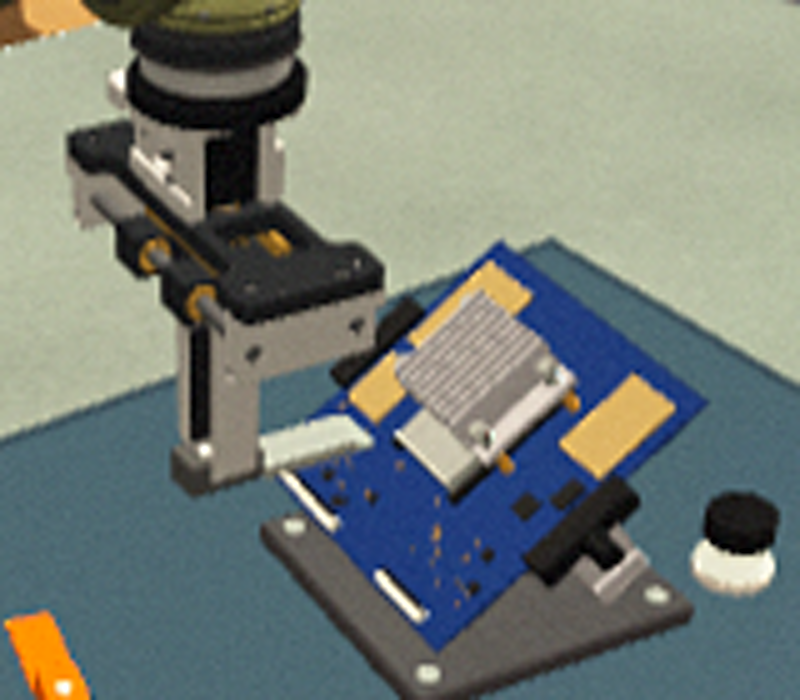

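carry_out:
  deltas:
    - [[1.2, 0.02, 0.5], 0, 0.1]
    - [[1.3, 0.01, 0.65], 0, 0.1]
    - [[1.3, 0.01, 0.6], 0, 0.1]
    - [[0, 0, 0.3], 0, 0.1]
    - [[0, 0, 0.3], 0, 0.1]
    - [[0, 0, 0.3], 0, 0.1]
    - [[0, 0, 0.3], 0, 0.1]
    - [[0, 0, 0.5], 0, 0.1]
    - [[0, 0, 0.5], 0, 0.1]
    - [[0.03, 0, 0.5], 0, 0.1]
    - [[0.08, 0, 0.7], 0, 0.1]
    - [[0.14, 0, 0.5], 0, 0.1]
    - [[0.14, 0, 0.5], 0, 0.1]
    - [[0.1, 0, 0.3], 0, 0.1]
    - [[0.1, 0, 0.2], 0, 0.1]
    - [[0, 0, 0], 0, 0.1]
    - [[0, 0, 0], 0, 0.1]
  grip_force: 10

```text
clock: 29.78
eef_pos: [502.6, 109.1, 81.8]
eef_rot: [3.142, -0.0, 1.45]
wrist_force: [-0.9, 0.7, 0.4]
finger_gap: 22.0
```

```bash
python3 -c "
from h import *
fs();print(manip.read_state()['eef_pos'])
p,z=blade();crop(p,275,110,110,90,7,'pics/s16.png')"
```

```text
slope 0.73 normal -0.06 lat 0.95 M 0.067 nose [-42.   -0.1  -1.1] t 29.78
[502.63943571 109.0748033   81.80251645]
n 109
angle rel slope -4.53 top sz at -50: 0.7 at -90 3.87 range -104.8 -53.8 res 2.35
```

View pics/s16.png

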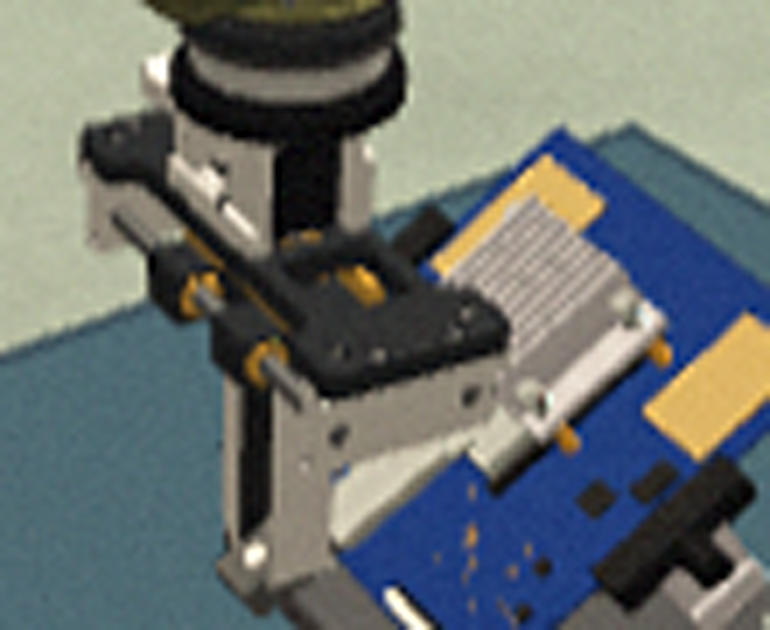

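carry_out:
  deltas:
    - [[0.1, 0, 0.15], 0, 0.1]
    - [[0.1, 0, 0.15], 0, 0.1]
    - [[0.12, 0, 0.16], 0, 0.1]
    - [[0, 0, 0], 0, 0.1]

```text
clock: 30.17
eef_pos: [503.0, 112.3, 77.0]
eef_rot: [-3.142, -0.0, 1.45]
wrist_force: [-0.1, -0.8, -0.4]
finger_gap: 21.8
```

```bash
python3 -c "
from h import *
fs();print(manip.read_state()['eef_pos'])
blade();blade();blade()"
```

```text
slope -0.91 normal 0.15 lat 0.04 M 0.098 nose [-42.1  -0.   -6.9] t 30.17
[503.00650189 112.30446541  76.97594726]
n 89
angle rel slope 1.18 top sz at -50: 1.12 at -90 0.3 range -104.7 -55.4 res 2.32
n 92
angle rel slope 0.99 top sz at -50: 0.95 at -90 0.26 range -104.8 -55.4 res 2.43
n 89
angle rel slope -0.7 top sz at -50: 0.31 at -90 0.79 range -104.8 -55.2 res 2.45
```

carry_out:
  deltas:
    - [[0.13, 0, -0.172], 0, 0.1]
    - [[0.205, 0, -0.143], 0, 0.1]
    - [[0.205, 0, -0.143], 0, 0.1]
    - [[0.205, 0, -0.143], 0, 0.1]
    - [[0.205, 0, -0.143], 0, 0.1]
  grip_force: 12

```text
clock: 30.73
eef_pos: [504.2, 121.9, 84.8]
eef_rot: [3.141, -0.0, 1.45]
wrist_force: [-0.6, -0.5, -1.5]
finger_gap: 22.0
```

```bash
python3 -c "
from h import *
fs()"
```

```text
slope -1.37 normal -0.92 lat 0.52 M 0.043 nose [-29.7  -0.   -6. ] t 30.73
```

carry_out:
  deltas:
    - [[0.164, 0, -0.115], 0, 0.1]
    - [[0.164, 0, -0.115], 0, 0.1]
    - [[0.164, 0, -0.115], 0, 0.1]

```text
clock: 30.98
eef_pos: [504.7, 126.7, 88.2]
eef_rot: [-3.142, 0.0, 1.45]
wrist_force: [0.7, -0.7, -1.7]
finger_gap: 21.8
```

```bash
python3 -c "
from h import *
fs()"
```

```text
slope -1.47 normal -1.07 lat -0.77 M 0.091 nose [-23.8  -0.   -6. ] t 30.98
```

carry_out:
  deltas:
    - [[0.123, 0, -0.086], 0, 0.1]
    - [[0.123, 0, -0.086], 0, 0.1]
  grip_force: 20

```text
clock: 31.15
eef_pos: [504.7, 128.5, 89.5]
eef_rot: [-3.141, 0.001, 1.45]
wrist_force: [-1.1, -7.5, -5.6]
finger_gap: 22.1
```

```bash
python3 -c "
from h import *
fs()"
```

```text
slope -9.41 normal -0.23 lat 0.15 M 1.699 nose [-21.6   0.2  -5.9] t 31.15
```

carry_out:
  deltas:
    - [[0.123, 0, -0.086], 0, 0.1]
    - [[0.123, 0, -0.086], 0, 0.1]

```text
clock: 31.32
eef_pos: [504.7, 130.5, 90.9]
eef_rot: [-3.14, 0.002, 1.45]
wrist_force: [-0.7, -9.3, -4.7]
finger_gap: 21.9
```

```bash
python3 -c "
from h import *
fs()"
```

```text
slope -10.3 normal 1.53 lat -0.45 M 1.815 nose [-19.2   0.4  -6. ] t 31.32
```

carry_out:
  deltas:
    - [[0.123, 0, -0.086], 0, 0.1]
    - [[0.123, 0, -0.086], 0, 0.1]

```text
clock: 31.48
eef_pos: [505.0, 132.8, 92.5]
eef_rot: [-3.14, 0.002, 1.45]
wrist_force: [-0.3, -10.3, -5.5]
finger_gap: 21.8
```

```bash
python3 -c "
from h import *
fs();p,z=vision.camera('scene');crop(p,295,115,110,90,7,'pics/s17.png');pickle.dump(p,open('d17.pkl','wb'))"
```

```text
slope -11.5 normal 1.39 lat -0.96 M 2.085 nose [-16.3   0.5  -5.9] t 31.48
```

View pics/s17.png

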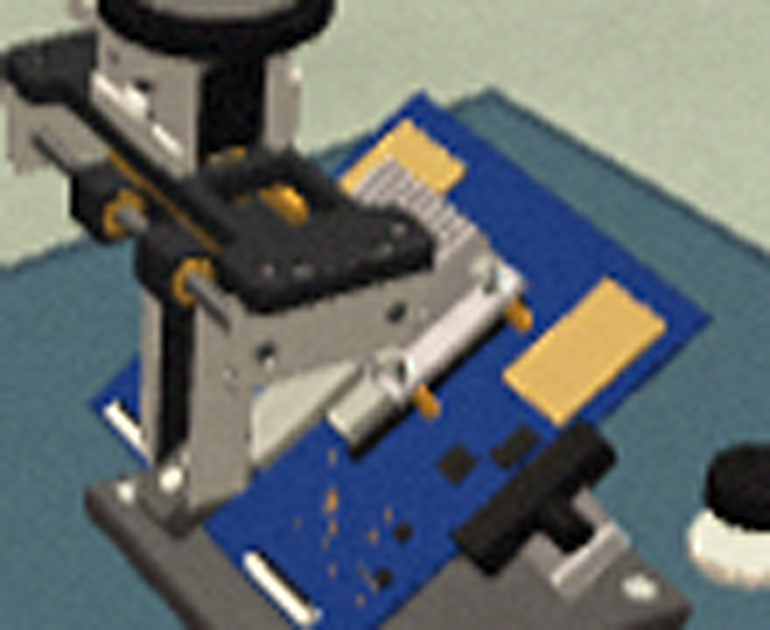

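carry_out:
  deltas:
    - [[0.164, 0, -0.115], 0, 0.1]
    - [[0.164, 0, -0.115], 0, 0.1]
    - [[0.164, 0, -0.115], 0, 0.1]
  grip_force: 25

```text
clock: 31.78
eef_pos: [505.8, 137.9, 96.2]
eef_rot: [-3.14, 0.002, 1.45]
wrist_force: [-1.1, -6.8, -4.2]
finger_gap: 21.7
```

```bash
python3 -c "
from h import *
fs()"
```

```text
slope -8.02 normal 0.53 lat 0.29 M 1.383 nose [-9.9  0.3 -5.9] t 31.78
```

carry_out:
  deltas:
    - [[0.164, 0, -0.115], 0, 0.1]
    - [[0.164, 0, -0.115], 0, 0.1]
    - [[0.164, 0, -0.115], 0, 0.1]

```text
clock: 32.03
eef_pos: [506.4, 142.8, 99.7]
eef_rot: [-3.14, 0.002, 1.45]
wrist_force: [-0.3, -6.6, -3.4]
finger_gap: 21.8
```

```bash
python3 -c "
from h import *
fs()"
```

```text
slope -7.33 normal 1.01 lat -0.49 M 1.491 nose [-3.9  0.3 -5.9] t 32.03
```

carry_out:
  deltas:
    - [[0.164, 0, -0.115], 0, 0.1]
    - [[0.164, 0, -0.115], 0, 0.1]
    - [[0.164, 0, -0.115], 0, 0.1]

```text
clock: 32.28
eef_pos: [507.0, 147.6, 103.1]
eef_rot: [-3.14, 0.002, 1.45]
wrist_force: [-1.0, -6.4, -2.9]
finger_gap: 21.8
```

```bash
python3 -c "
from h import *
fs();p,z=vision.camera('scene');crop(p,295,115,110,90,7,'pics/s18.png')"
```

```text
slope -7.01 normal 1.36 lat 0.2 M 1.505 nose [ 2.   0.3 -5.9] t 32.28
```

View pics/s18.png

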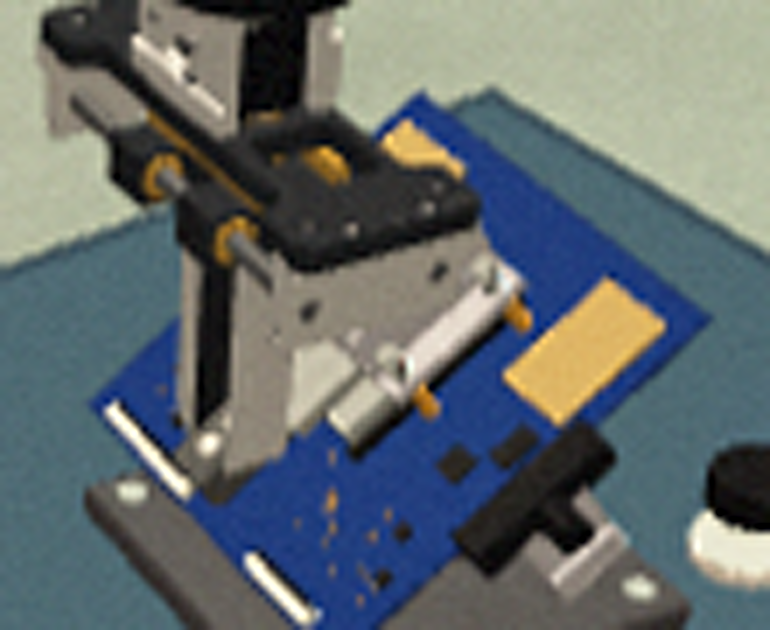

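carry_out:
  deltas:
    - [[0.164, 0, -0.115], 0, 0.1]
    - [[0.164, 0, -0.115], 0, 0.1]
    - [[0.164, 0, -0.115], 0, 0.1]
    - [[0, 0, 0], 0, 0.1]

```text
clock: 32.67
eef_pos: [507.6, 152.8, 106.7]
eef_rot: [-3.14, 0.002, 1.45]
wrist_force: [-1.4, -5.0, -1.1]
finger_gap: 21.9
```

carry_out:
  deltas:
    - [[0, 0, 0], 0, 0.3]
    - [[0, 0, 0], 0, 0.4]
    - [[0, 0, 0], 0, 0.4]
    - [[0, 0, -1], 0, 0.4]
    - [[0, 0, -2.5], 0, 0.4]
    - [[0, 0, -3], 0, 0.4]
    - [[-2, 0, -3], 0, 0.4]
    - [[-4, 0, 0], 0, 0.4]
    - [[-4, 0, 0], 0, 0.4]
    - [[-4, 0, 0], 0, 0.4]
    - [[-3, 0, 0], 0, 0.4]
    - [[0, 0, 0], 0, 0.4]

```text
clock: 33.67
eef_pos: [487.1, -19.4, 203.1]
eef_rot: [3.14, 0.001, 1.447]
wrist_force: [-0.5, 0.2, -0.2]
finger_gap: 37.4
```

```bash
cat > lift.py <<'E'
from h import *
d=pickle.load(open('d0.pkl','rb'))
L=[vision.camera('scene') for i in range(3)]+[vision.camera('top') for i in range(3)]
pickle.dump(L,open('dL.pkl','wb'))
def fit(A,B,mask,s):
    # nonlinear: warp A by lift*s and match B
    from scipy.optimize import minimize_scalar
    A=A.astype(np.float32);B=B.astype(np.float32)
    def cost(l):
        W=cv2.warpAffine(A,np.float32([[1,0,l*s[0]],[0,1,l*s[1]]]),(560,420),flags=cv2.INTER_CUBIC)
        D=(B-W)[mask];return ((D-D.mean())**2).mean()
    r=minimize_scalar(cost,bounds=(-1,3.5),method='bounded');return round(r.x,3),round(cost(0),1),round(r.fun,1)
for n in('scene','top'):
    c=d[n][2];s=(world2pix(c,hold2world(0,0,16))-world2pix(c,hold2world(0,0,15)))[0]
    def poly(P):
        m=np.zeros((420,560),np.uint8);cv2.fillConvexPoly(m,cv2.convexHull(world2pix(c,np.array(P)).round().astype(np.int32)),1);return m>0
    sink=poly([hold2world(x,y,z) for x,y,z in [(-20,-28,24),(28,-28,24),(28,28,24),(-20,28,24),(-24,-38,3),(28,-38,3)]])
    up=poly([hold2world(x,y,-17) for x,y in [(48,-40),(85,-40),(85,80),(48,80)]])
    B=np.mean([l[0].astype(float) for l in (L[:3] if n=='scene' else L[3:])],0)
    print(n,'sink lift mm',fit(d[n][0],B,sink,s),'control',fit(d[n][0],B,up,s))
    z=np.mean([l[1] for l in (L[:3] if n=='scene' else L[3:])],0);D=(z-d[n][1])[sink];D=D[abs(D)<8]
    print('  depth-based lift',(D.mean()/(-.71 if n=='scene' else -.81)).round(2),'+-',(D.std()/len(D)**.5/.75).round(2))
crop(L[0][0],295,115,130,110,6,'pics/sL.png');crop(L[3][0],120,175,120,110,6,'pics/tL.png')
E
python3 lift.py; python3 -c "
from h import *
st()"
```

```text
scene sink lift mm (np.float64(1.877), np.float32(424.1), np.float32(127.5)) control (np.float64(-0.003), np.float32(8.5), np.float32(8.5))
  depth-based lift 1.58 +- 0.17
top sink lift mm (np.float64(1.567), np.float32(9.2), np.float32(6.8)) control (np.float64(0.062), np.float32(0.6), np.float32(0.6))
  depth-based lift 1.78 +- 0.1
F [-0.33  0.88 -0.01] Fh 0.84 gap 37.5 t 33.97
```

View pics/sL.png

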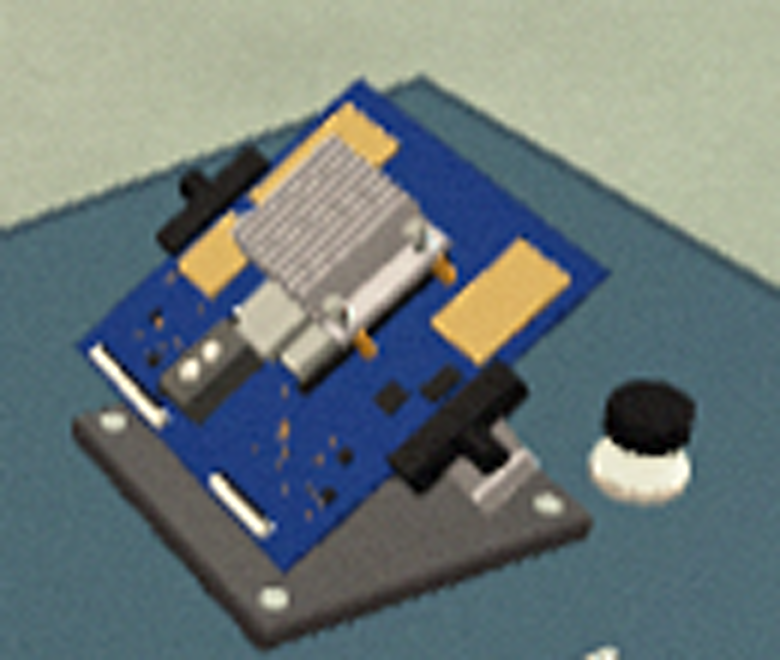

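View pics/tL.png

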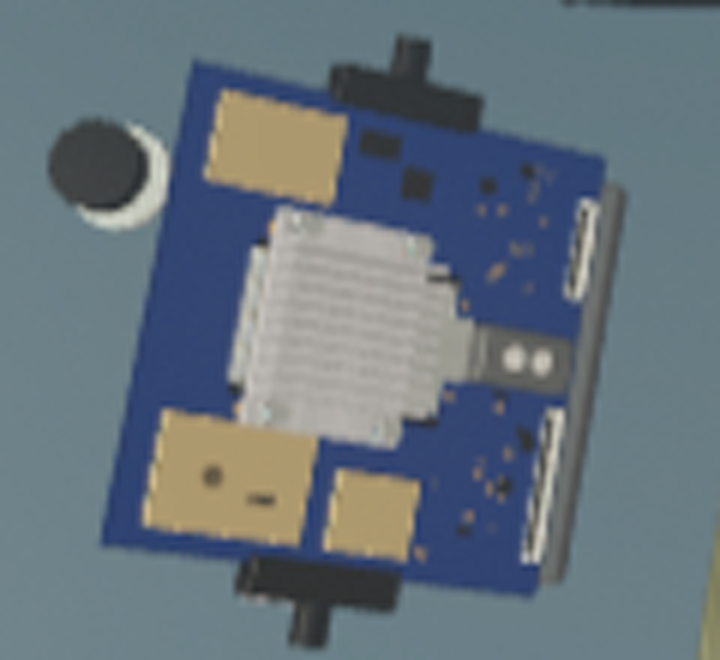

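```bash
python3 -c "
from h import *
p,z=vision.camera('scene');cv2.imwrite('pics/sF.png',p[:,:,::-1]);pt,zt=vision.camera('top')
ct=vision.calibration('top');cs=vision.calibration('scene')
u,v=fc(527,359.5,120,175,6);P=onplane(ct,u,v,94);print(sinkcoord(P))
d=pickle.load(open('d0.pkl','rb'))
D=np.abs(p.astype(int)-d['scene'][0]).sum(2)
for n,(x0,y0,x1,y1) in dict(screwdriver=(340,220,402,256),jar=(390,176,415,202),tweezers=(186,296,250,332),leaf3=(138,258,178,302),blue2=(285,233,308,278),orange=(252,198,278,232),blue1=(155,200,202,228)).items(): print(n,D[y0:y1,x0:x1].mean().round(1),D[y0:y1,x0:x1].max())
zz=np.mean([l[1] for l in pickle.load(open('dL.pkl','rb'))[:3]]+[z],0);vv,uu=np.mgrid[130:210,300:400];q=zz[vv,uu].ravel();S=np.array([sinkcoord(a) for a in cam2world(cs,uu.ravel(),vv.ravel(),q)])
for a,b in((-50,-35),(-90,-58)):
  m=(q>0)&(abs(S[:,1])<8)&(S[:,0]>a)&(S[:,0]<b)&(abs(S[:,2]-6)<12);k=np.polyfit(S[m,0],S[m,2],1);print(m.sum(),S[m,2].mean().round(2),np.degrees(np.arctan(k[0])).round(1))
st()"
```

```text
[-73.5   1.1  13.6]
screwdriver 10.1 46
jar 10.5 43
tweezers 10.0 37
leaf3 13.4 574
blue2 10.1 34
orange 9.0 44
blue1 10.4 47
25 2.03 3.2
55 12.94 0.3
F [-0.02  0.05 -0.04] Fh 0.05 gap 37.7 t 34.07
```

View pics/sF.png

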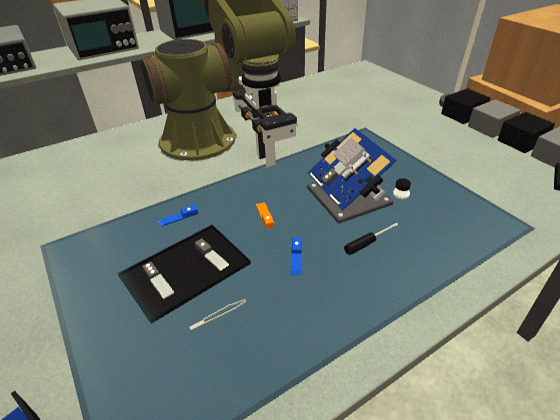

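The final view shows leaf2 under the sink. Leaf1 (scene px ~(210,252)) and leaf3 (~(157,280)) lie flat in the tray, and the bystanders match the first picture. Handing in.

```bash
python3 -c "
from cell import workorder
print(workorder.sign_off())"
```

```text
the job is handed in; nothing more can be done
None
```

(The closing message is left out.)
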